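# Wedge a drive module off its cold plate for a new thermal pad

### The job

The screws of the drive module on the aluminium cold plate are already out: pull the top drawer of the small grey drawer unit fully open, take out the orange wedge and push it, thin end first, along the slot in the front of the cold plate and under the module until the module's front edge has just lifted off the plate by about 4 mm. Finish there, still gripping the wedge and with the module resting on it, so that the gap stays open for the new thermal pad. Only the wedge may lift the module: keep the gripper off it, leave its rear edge in the hooks, and leave the other things on the bench where they are.

Things in the scene. Friction and masses are not known exactly. Their poses are not given: they have to be found in the camera images.
- drawer_unit_drawer0 (a joint): Top drawer of the drawer unit: how far it is pulled out, in m; 0 = shut, 0.15 = stop (fully open). It slides level out of the unit's front (1 N of friction, some damping) and stays where it is left. Inside it measures 145 mm (slide direction) x 158 mm; its floor is 82 mm above the bench, its walls rise 40 mm above the floor. Pulled out 0.14 or more, the wedge lies clear of the unit's top.
- drawer_unit: Small grey bench drawer unit with two white drawer fronts, 190 deep (x) x 200 wide (y) x 144 mm high, fixed; origin at the middle of its underside, x points from its front to its back. Beside it, between it and the cold plate, stands a tall blue cabinet, 0.40 m high, with its front at x = 0.626 and reaching from y = 0.13 to y = 0.34: pass in front of it.
- drawer_unit_drawer0_handle (a point): Middle of the top drawer's bar handle: a dark steel bar 11 mm thick, 100 mm long, level, 106 mm above the bench, its axis 35 mm in front of the drawer's face (29 mm clear behind it, thin stems near its ends). The point moves with the drawer. x points into the unit, so the drawer opens along -x; y runs along the bar; z is up.
- wedge_grip (a point): Grip point of the orange plastic wedge, in the middle of its heel block, 24 mm above its flat underside. The heel is 34 mm long (x), 28 wide (y, the way to grip it), 40 high. The wedge is 106 mm long, 28 wide, 90 g; x points from heel to thin tip, z up. It starts loose and flat in the top drawer, tip to the back, within 15 degrees of the slide direction.
- wedge_tip (a point): Middle of the wedge's thin end at its underside, 89 mm ahead (x) of and 24 mm below the grip point; axes as the grip point's. The wedge is 3 mm high at the tip and rises evenly to 17.4 mm over 72 mm (1 in 5), where the heel block begins.
- cold_plate: Grey aluminium cold plate under the module, 146 (x) x 240 (y) x 15 mm, flat on the bench, fixed; origin at its underside below the module's middle. Its x axis runs along the slot, from the front to two steel hook clips at the rear.
- slot_front (a point): Point on the plate's top face where the module's front edge crosses the middle of the slot; x along the slot, in under the module; z up. The plate's front ends 18 mm before it. The slot is 36 mm wide (52 at its bevelled mouth), 7 deep (floor 8 mm above the bench), open in front, and ends 74 mm past this point. The wedge meets the edge with its tip 20 mm past the point; 5 mm more lifts it 1 mm.
- module_edge (a point): Middle of the lower front edge of the drive module. x from its front to its rear, z up. With the module lying flat the point is within 2 mm of slot_front; its height above that point is the gap.
- drive_module: The drive module, a flat white-topped box with a dark base, 113 (x) x 215 (y) x 29 mm, 0.45 to 0.75 kg, loose on the cold plate; lifted in front it tips about its rear edge, which stands against the hook clips. Origin at the middle of its underside, 56 mm behind its front edge; x from front to rear.
- screw_dish: Small white dish with screws, 42 x 42 x 17 mm, origin at the middle of its underside. To be left alone.
- power_driver: Black electric screwdriver lying down, 37 x 201 x 42 mm (y its length), origin at its underside. To be left alone.
- pad_box: Small brown carton, 47 x 62 x 36 mm, origin at the middle of its underside. To be left alone.
- hex_keys: Yellow folding hex key set, 30 x 88 x 21 mm (y its length), origin at the middle of its underside. To be left alone.
- paste_bottle: White bottle with a pointed nozzle and an orange band, standing, 31 x 31 x 82 mm, origin at the middle of its underside. To be left alone.

How it is judged:
On the way, in this order (a step that is already met when the one before it is completed fails the run):
1. the top drawer is pulled open by at least 110 mm (value of joint drawer_unit_drawer0 above 0.11 m), for 0.1 s.
2. the wedge is lifted clear of the drawer in the gripper (height (world z) of wedge_grip above 0.14 m and contact force between the fingers and wedge above 0.5 N), for 0.1 s.
At the end, for the whole second after the job is handed in: The module's front edge stands 2 to 6.5 mm above the plate on the wedge, whose tip is at least 15 mm past the edge in the slot; the gripper grips the wedge (not the module); the module is at rest, square (0.05 rad) and within 8 mm of its place, the other things within 30 mm of theirs (z of module_edge in the frame of slot_front between 0.002 and 0.0065 m and x of wedge_tip in the frame of slot_front above 0.015 m and angle between the x axis of wedge_tip and the x axis of slot_front, either way round below 0.25 rad and contact force between wedge and drive_module above 0.5 N and contact force between the fingers and wedge above 1 N and contact force between each of the arm, the fingers and drive_module below 0.3 N and horizontal distance between module_edge and slot_front below 0.008 m and angle between the y axis of drive_module and the y axis of slot_front, either way round below 0.05 rad and linear speed of drive_module below 0.02 m/s and distance of each of screw_dish, power_driver, pad_box, hex_keys, paste_bottle from where it was at the start of the episode below 0.03 m); the arm keeps its last pose, push and grip.
It fails at once if the gripper or arm presses on the module (contact force between any of the arm, the fingers and drive_module above 4 N).
It fails at once if one of the other things on the bench is moved from its place (distance of any of screw_dish, power_driver, pad_box, hex_keys, paste_bottle from where it was at the start of the episode above 0.03 m).
It fails at once if the module's front edge is raised more than 12 mm (z of module_edge in the frame of slot_front above 0.012 m).
It also fails if it takes over 69 s, if anything falls off the work surface, if the arm or the gripper's body presses on something with over 40 N, if the wrist force passes 120 N, or if a joint passes its speed limit or range.

### The arm

A 6-joint arm with a two-finger parallel gripper is mounted at the origin on a cart in front of the work surface, level with it; the furniture and walls round the work are solid. World frame = base frame: x ahead of the robot, y to its left, z up, the work surface at z = 0. Lengths are in m, angles in rad, forces in N, time in s.
With the tool pointing down it reaches from about 0.425 to 0.925 m from the base axis. Payload 12.5 kg.
Tool frame: the origin (TCP) lies at the very end of the fingers, on their centre line; the grasp point (between the pads) lies 19 mm behind it (r.hold_point_z is the z of the grasp point in the tool frame, in m); z points along the fingers, y is the direction in which the jaws open and shut (so a half turn about z gives the same grasp; the last joint's range is limited). The gripper opens to 85 mm and grips with 20 to 120 N. Pads are 22 mm wide; open, the fingers measure 114 mm over their backs; the gripper's body (76 mm by 85 mm) begins 54 mm behind the grasp point. The pads swing forward as they close: fully open they stand 13 mm farther back than shut.
Start: joints at [1.085, 0.491, 1.559, -0, 1.092, -0.106], TCP at [0.232, 0.58, 0.231] pointing down, gripper open.
Joint ranges: [-3.1, 3.1], [-0.84, 2.19], [0.05, 2.79], [-1.13, 4.28], [0.06, 2.93], [-2.69, 2.69]. Speed limits (rad/s): [2.22, 2.22, 2.79, 3.14, 3.14, 3.14].

### API

Orientations are given as a unit quaternion [x, y, z, w].
In Python, from plant import r gives the robot as it stands.
- The arm moves only by the tool servo_tool, never from a script. Its argument "deltas" is a list of rows, each an object with "travel": the shift along the tool's x, y, z each as a share of 0.12 m, from -1 to 1, a list of three; "turn": the turn, a rotation vector about the tool's x, y, z each as a share of 0.08 rad, from -1 to 1, a list of three; "grip": the gripper's target within -1 to 1 (fully open at 1, half-way at 0, shut at -1). In form: [{"travel": [x, y, z], "turn": [ax, ay, az], "grip": grip}, ...]. A call has 1 to 8 rows; each row shifts and turns the pose as measured when the row begins, along the tool's axes as they then stand; what a row does not reach is not made up. A row lasts 1/10 s, in which the tool goes at most 50 mm and 8.59 degrees, less where a joint would pass 70% of its speed; a pose out of reach is approached as far as the arm can. A call with a number of a shift or a turn outside -1 to 1 is refused whole. A call with a gripper value outside its range is refused whole. The fingers move at their own pace and stop on an object; "squeeze" is the grip in N (left out, the last holds). Time passes only in rows, so rows that do not move let the fingers close. It gives the time, the measured TCP pose, the force and the opening at its end, in the units of the state.
- r.get_obs(): the state, without advancing time (a new reading comes with each control period).
- r.grab_frame(name): name is "side" or "top" or "wrist"; returns the picture (384x512x3 uint8, red, green, blue); there is no depth.
- r.camera_model(name): a dict with "mtx" (3x3 intrinsics, pixels), "R" (3x3) and "t" (3): a world point X has camera coordinates R X + t. Camera axes: x right, y down, z forward; pixel columns grow to the right and rows downward; lengths in m; the calibration is good to about 2 mm. The wrist camera is an equidistant fisheye: a pixel r from the principal point sees the ray r / f radians off the axis. A picture is of the moment at which its call begins: read the wrist's pose just before it. camera_model takes no time and is no camera call; for the wrist camera it gives the pose at the moment of the call.
- r.job_done(): hands the job in, once; it reports no verdict.
Trained networks look in the newest picture that a camera, given by its name, has taken for a name from the list of things; names that differ only in an ending like _2 or _b are one class to them, and where a whole thing is asked for, a point or a joint stands for the part that bears it (a point fixed in the world has none). Each returns a list of dicts, best first, with "conf" (0 to 1); they miss things now and then, are a little off and sometimes report something else, mostly with a low value. They report only what shows in the picture. A call takes as long as a camera call.
- r.outline_of(label, camera): "mask" (384x512 bool, what is visible of it) and "box" ([left, top, right, bottom] as shares, 0 to 1, of the picture: columns of its width, rows of its height, round what is visible of it).
- r.pinpoint(label, camera): "xy" ([column, row] as shares, 0 to 1, of the picture: columns of its width, rows of its height: a listed point, or the origin of a listed thing).
The state is a dict: "t": time; "joint_pos": joint angles; "qvel": joint speeds; "joint_efforts": joint torques, N m; "position": TCP position; "tool_rot": TCP orientation; "contact_force": force on the tool from outside, world axes, zero at the start; "ft_torque": the same for the moment, N m; "width": finger opening in m.
Only numpy, scipy, OpenCV 4.12 (cv2) and the standard library are available. Lean on these libraries where they do the work, as an engineer would, in place of code of your own. Each camera call takes 0.05 s, during which the arm holds its last target.

## Working session

There is one attempt and no reset: what is moved stays moved. The work goes in short steps, Python scripts to look and compute and a tool call to move; the robot and the scene stay as the last step left them, time stands still between calls to the robot, and variables do not carry over. Pictures are saved under pics/ and viewed, and the job is handed in when it is done.

Besides the shell and the picture viewer there is one more tool, called after "Request:" as name(argument=value, ...), one argument or row to a line, values as JSON. servo_tool: Moves the arm, as the interface text tells. Shift numbers are shares of 0.12 m and turn numbers shares of 0.08 rad, none past 1 either way. Its arguments: {"type":"object","properties":{"deltas":{"type":"array","items":{"type":"object","properties":{"travel":{"type":"array","items":{"type":"number","minimum":-1,"maximum":1}},"turn":{"type":"array","items":{"type":"number","minimum":-1,"maximum":1}},"grip":{"type":"number"}}}},"squeeze":{"type":"number"}},"required":["deltas"]}

```bash
mkdir -p pics; ls; python3 - <<'E'
from plant import r
import cv2
o=r.get_obs(); print(o)
for c in ["side","top","wrist"]:
    im=r.grab_frame(c); cv2.imwrite(f"pics/a_{c}.png",im[:,:,::-1])
    m=r.camera_model(c); print(c,m)
print(r.hold_point_z)
E
```

```text
pics
{'t': 0.0, 'joint_pos': array([ 1.08539849e+00,  4.91581373e-01,  1.55946268e+00,  2.84619621e-06,
        1.09171572e+00, -1.05644334e-01]), 'qvel': array([-0.00095555, -0.00212671, -0.00024193,  0.00013819,  0.00030201,
       -0.00124739]), 'joint_efforts': array([ 1.11868421e-04, -6.18449306e+01, -2.61589479e+01, -1.64684002e-04,
        4.07746105e-03,  8.47818524e-05]), 'position': array([0.23157595, 0.58026182, 0.23070964]), 'tool_rot': array([ 1.88738475e-01,  9.82027213e-01, -5.57892455e-04, -1.71161984e-04]), 'contact_force': array([ 0.07472441, -0.09301201, -0.23232295]), 'ft_torque': array([-0.00329815, -0.01561258,  0.01645621]), 'width': 0.08525019988955362}
side {'mtx': array([[489.9454483 ,   0.        , 257.70414366],
       [  0.        , 489.9454483 , 192.62635473],
       [  0.        ,   0.        ,   1.        ]]), 'R': array([[ 0.88735963, -0.46107339,  0.00205166],
       [-0.23250667, -0.45130479, -0.86154781],
       [ 0.39816269,  0.76402573, -0.5076723 ]]), 't': array([-0.40291093,  0.24796989,  1.07952999])}
top {'mtx': array([[459.19150581,   0.        , 260.71899588],
       [  0.        , 459.19150581, 194.14986468],
       [  0.        ,   0.        ,   1.        ]]), 'R': array([[-0.01143079, -0.99976181,  0.01859216],
       [-0.98072001,  0.0075817 , -0.19527102],
       [ 0.19508355, -0.02046581, -0.98057308]]), 't': array([0.08659167, 0.51833484, 1.4464835 ])}
wrist {'mtx': array([[297.31863964,   0.        , 257.16308442],
       [  0.        , 297.31863964, 189.17734244],
       [  0.        ,   0.        ,   1.        ]]), 'R': array([[ 3.70818199e-01,  9.28705295e-01, -5.81553546e-04],
       [ 8.91396416e-01, -3.55745472e-01,  2.80815935e-01],
       [ 2.60588361e-01, -1.04650054e-01, -9.59761466e-01]]), 't': array([-0.62480426, -0.0363131 ,  0.37865287])}
-0.0187
```

View pics/a_side.png

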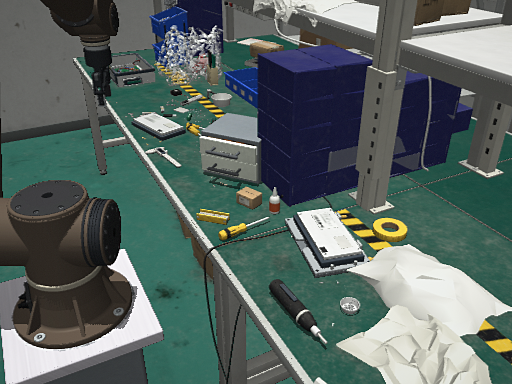

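View pics/a_top.png

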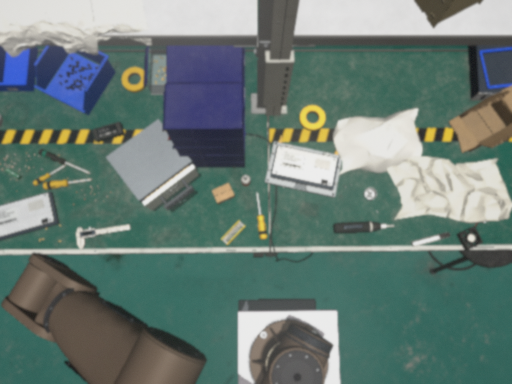

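View pics/a_wrist.png

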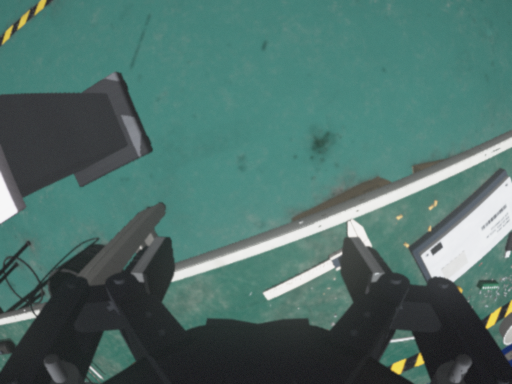

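The side view shows the drawer unit near (230,150), with handles on its front-right face, and the module on the plate near (325,240). The top view shows the unit rotated near (155,165), handles near (180,195), and the module near (305,167). Next I'll measure their positions with the networks.

```bash
cat > h.py <<'E'
import numpy as np, cv2
from plant import r
from scipy.spatial.transform import Rotation as Rn
def ray(cam,px,m=None):
    m=m or r.camera_model(cam); K=m["mtx"];R=np.array(m["R"]);t=np.array(m["t"])
    x=(px[0]-K[0,2])/K[0,0]; y=(px[1]-K[1,2])/K[1,1]
    if cam=="wrist":
        th=np.hypot(x,y); d=np.array([x/th*np.sin(th),y/th*np.sin(th),np.cos(th)]) if th>1e-9 else np.array([0,0,1.])
    else: d=np.array([x,y,1.])
    d=R.T@d; return -R.T@t, d/np.linalg.norm(d)
def onz(cam,px,z,m=None):
    c,d=ray(cam,px,m); return c+d*(z-c[2])/d[2]
def tri(rays):
    A=np.zeros((3,3));b=np.zeros(3)
    for c,d in rays:
        P=np.eye(3)-np.outer(d,d);A+=P;b+=P@c
    X=np.linalg.solve(A,b)
    return X,[np.linalg.norm((np.eye(3)-np.outer(d,d))@(X-c)) for c,d in rays]
def proj(cam,X,m=None):
    m=m or r.camera_model(cam);K=m["mtx"];p=np.array(m["R"])@np.asarray(X)+m["t"]
    if cam=="wrist":
        rr=np.hypot(p[0],p[1]);th=np.arctan2(rr,p[2]);u=p[:2]/max(rr,1e-9)*th
    else: u=p[:2]/p[2]
    return np.array([K[0,0]*u[0]+K[0,2],K[1,1]*u[1]+K[1,2]])
def pin(label,cam,n=3):
    return [(np.array(d["xy"])*[512,384],round(d["conf"],2)) for d in r.pinpoint(label,cam)[:n]]
E
python3 - <<'E'
from h import *
for l in ["drawer_unit","drawer_unit_drawer0_handle","cold_plate","slot_front","module_edge","drive_module","hex_keys","pad_box","paste_bottle","power_driver"]:
    rs=[]
    for c in ["top","side"]:
        p=pin(l,c,2); print(l,c,[(q[0].round(1).tolist(),q[1]) for q in p])
        if p: rs.append(ray(c,p[0][0]))
    if len(rs)==2:
        X,e=tri(rs); print("   ",X.round(4),np.round(e,4))
print(r.get_obs()["t"])
E
```

```text
drawer_unit top [([236.3, 231.3], 0.69), ([159.8, 169.8], 0.67)]
drawer_unit side [([240.7, 167.2], 0.68)]
    [0.4265 0.1404 0.1694] [0.045 0.045]
drawer_unit_drawer0_handle top [([176.4, 198.2], 0.72)]
drawer_unit_drawer0_handle side [([223.0, 153.6], 0.59)]
    [0.5045 0.3433 0.1079] [0.0079 0.0079]
cold_plate top [([235.3, 234.0], 0.2)]
cold_plate side [([297.1, 315.6], 0.69)]
    [ 0.537   0.1254 -0.3893] [0.1124 0.1124]
slot_front top [([301.7, 182.2], 0.92)]
slot_front side [([307.8, 241.9], 0.83), ([330.0, 240.4], 0.2)]
    [ 0.5666 -0.0577  0.0187] [0.0015 0.0015]
module_edge top [([300.4, 186.5], 0.98)]
module_edge side [([307.2, 244.5], 0.92)]
    [ 0.5593 -0.0562  0.0104] [0.0075 0.0075]
drive_module top [([305.8, 170.5], 0.68), ([300.9, 183.3], 0.59)]
drive_module side [([329.5, 236.9], 0.91)]
    [ 0.6116 -0.075   0.0284] [0.0091 0.0091]
hex_keys top [([235.8, 232.3], 0.47)]
hex_keys side [([214.6, 217.8], 0.75), ([348.1, 312.3], 0.25)]
    [0.4018 0.1636 0.0122] [0.0023 0.0023]
pad_box top [([220.7, 194.7], 0.84)]
pad_box side [([250.3, 205.0], 0.89)]
    [ 0.5354  0.2145 -0.0131] [0.0047 0.0047]
paste_bottle top [([244.0, 183.7], 0.64), ([302.7, 181.3], 0.42)]
paste_bottle side [([274.2, 211.0], 0.46)]
    [5.710e-01 1.345e-01 5.000e-04] [0.0058 0.0058]
power_driver top [([363.7, 227.4], 0.65)]
power_driver side []
1.15
```

```bash
python3 - <<'E'
import cv2
t=cv2.imread("pics/a_top.png"); s=cv2.imread("pics/a_side.png")
cv2.imwrite("pics/b1.png",cv2.resize(t[110:220,95:205],(660,600),interpolation=cv2.INTER_CUBIC)[:600])
cv2.imwrite("pics/b2.png",cv2.resize(s[100:200,180:290],(770,600),interpolation=cv2.INTER_CUBIC))
cv2.imwrite("pics/b3.png",cv2.resize(t[130:210,250:350],(750,600),interpolation=cv2.INTER_CUBIC))
cv2.imwrite("pics/b4.png",cv2.resize(s[190:290,270:380],(770,600),interpolation=cv2.INTER_CUBIC))
E
```

```text
(no output)
```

View pics/b1.png

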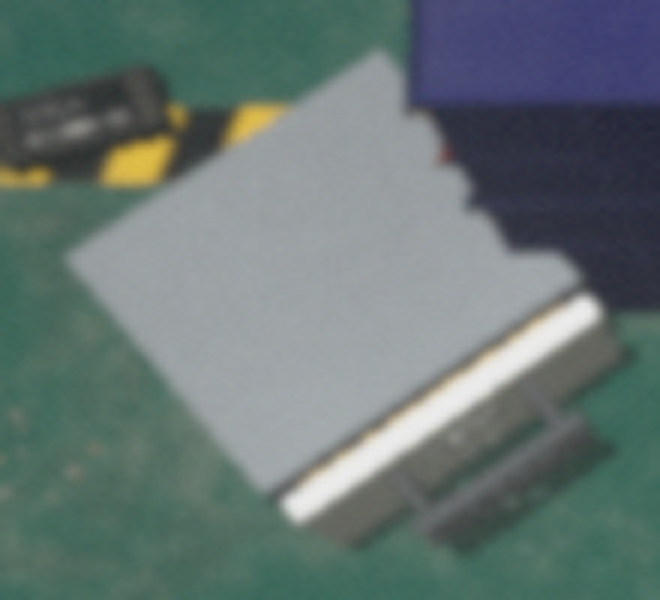

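View pics/b2.png

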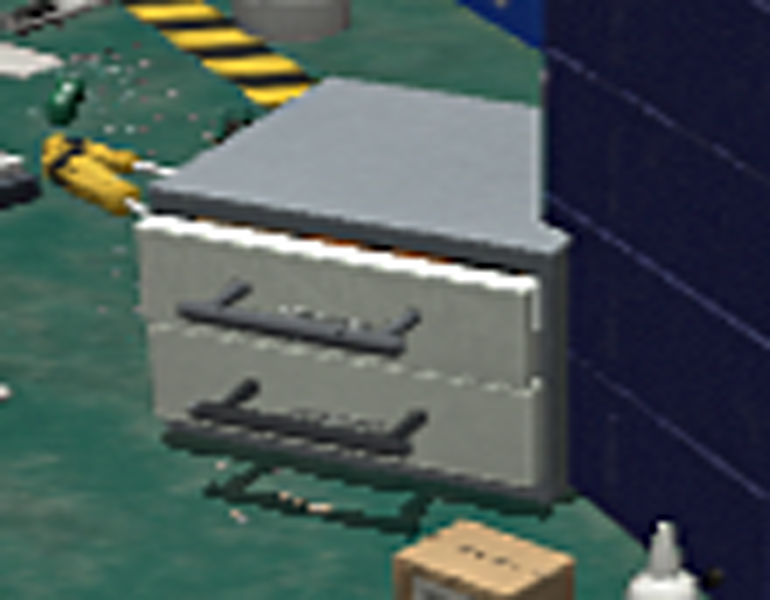

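View pics/b3.png

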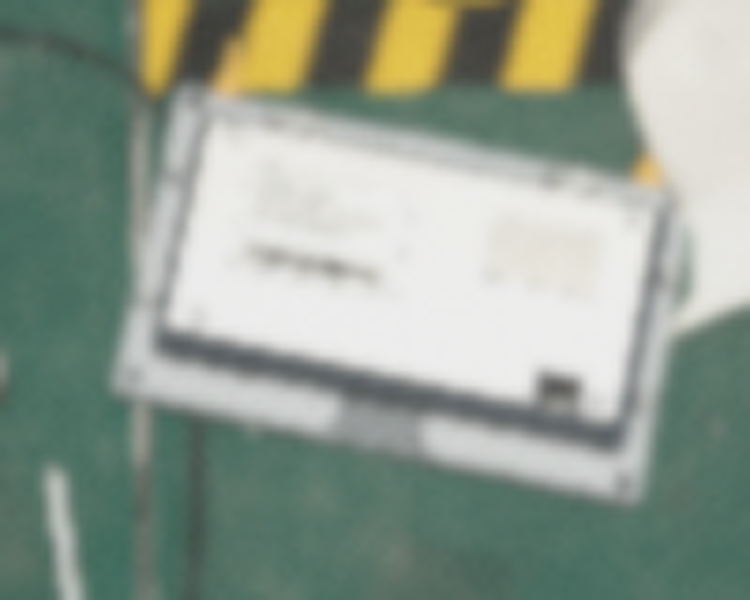

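View pics/b4.png

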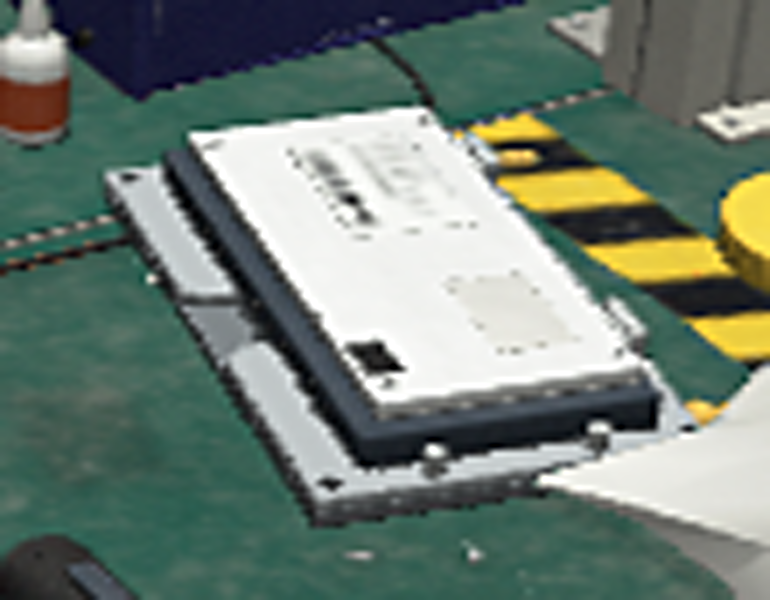

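```bash
python3 - <<'E'
from h import *
f1=lambda x,y:(x/6+95,y/5.4545+110)
f2=lambda x,y:(x/7+180,y/6+100)
f3=lambda x,y:(x/7.5+250,y/7.5+130)
f4=lambda x,y:(x/7+270,y/6+190)
def ang(a,b): d=b-a; return np.degrees(np.arctan2(d[1],d[0])).round(2),np.linalg.norm(d[:2]).round(4)
P=lambda c,p,z: onz(c,p,z)
a,b=P("side",f2(180,310),.106),P("side",f2(404,348),.106); print("handle side",a,b,(a+b)/2,ang(b,a))
a,b=P("top",f1(418,528),.106),P("top",f1(592,432),.106); print("handle top",a,b,(a+b)/2,ang(b,a))
a,b=P("top",f1(275,492),.144),P("top",f1(580,280),.144); print("unit top front",a,b,(a+b)/2,ang(b,a))
a,b=P("side",f2(148,186),.144),P("side",f2(570,238),.144); print("unit side front",a,b,(a+b)/2,ang(b,a))
a,b=P("top",f1(68,258),.144),P("top",f1(275,492),.144); print("unit left side",ang(b,a))
a,b=P("top",f3(118,390),.015),P("top",f3(640,500),.015); print("plate top front",a,b,(a+b)/2,ang(b,a))
a,b=P("side",f4(105,175),.015),P("side",f4(315,517),.015); print("plate side front",a,b,(a+b)/2,ang(b,a))
a,b=P("top",f3(155,352),.015),P("top",f3(618,448),.015); print("module front",a,b,(a+b)/2,ang(b,a))
a,b=P("side",f4(165,180),.015),P("side",f4(360,465),.015); print("module front side",a,b,(a+b)/2,ang(b,a))
for n in ["top","side"]:
  for z in [.015]:
    p=pin("slot_front",n,1)[0][0]; print(n,P(n,p,z)); p=pin("module_edge",n,1)[0][0]; print(n,P(n,p,z))
    p=pin("drawer_unit_drawer0_handle",n,1)[0][0]; print(n,P(n,p,.106))
E
```

```text
handle side [0.47252746 0.38267195 0.106     ] [0.54126296 0.29830992 0.106     ] [0.50689521 0.34049094 0.106     ] (np.float64(129.17), np.float64(0.1088))
handle top [0.47029693 0.38166414 0.106     ] [0.52549771 0.29276161 0.106     ] [0.49789732 0.33721287 0.106     ] (np.float64(121.84), np.float64(0.1046))
unit top front [0.48462238 0.44691339 0.144     ] [0.60541921 0.29555569 0.144     ] [0.5450208  0.37123454 0.144     ] (np.float64(128.59), np.float64(0.1937))
unit side front [0.48841987 0.45437906 0.144     ] [0.62700886 0.30889761 0.144     ] [0.55771436 0.38163833 0.144     ] (np.float64(133.61), np.float64(0.2009))
unit left side (np.float64(39.38), np.float64(0.1751))
plate top front [0.56761039 0.0635676  0.015     ] [ 0.51565134 -0.1686205   0.015     ] [ 0.54163087 -0.05252645  0.015     ] (np.float64(77.39), np.float64(0.2379))
plate side front [0.57206287 0.06420679 0.015     ] [ 0.51347213 -0.17533403  0.015     ] [ 0.5427675  -0.05556362  0.015     ] (np.float64(76.26), np.float64(0.2466))
module front [0.58496258 0.04672647 0.015     ] [ 0.53940865 -0.1597743   0.015     ] [ 0.56218562 -0.05652391  0.015     ] (np.float64(77.56), np.float64(0.2115))
module front side [0.59090561 0.04984567 0.015     ] [ 0.54451803 -0.15579302  0.015     ] [ 0.56771182 -0.05297368  0.015     ] (np.float64(77.29), np.float64(0.2108))
top [ 0.56602061 -0.05742552  0.015     ]
top [ 0.55126854 -0.05252418  0.015     ]
top [0.49726736 0.34604765 0.106     ]
side [ 0.57113773 -0.05371965  0.015     ]
side [ 0.5637057  -0.06248505  0.015     ]
side [0.51419817 0.34601977 0.106     ]
```

```bash
cat >> h.py <<'E'
def plan(tgt,yawy=None,vmax=0.045,tilt=True):
    """rows to reach tgt with tool y at yawy(deg), z down"""
    o=r.get_obs(); p=o["position"]; R=Rn.from_quat(o["tool_rot"]); tgt=np.array(tgt)
    if yawy is None:
        y=R.as_matrix()[:,1]; yawy=np.degrees(np.arctan2(y[1],y[0]))
    c,s=np.cos(np.radians(yawy)),np.sin(np.radians(yawy))
    y=np.array([c,s,0]);z=np.array([0,0,-1.]);x=np.cross(y,z)
    Rt=Rn.from_matrix(np.c_[x,y,z])
    rv=(R.inv()*Rt).as_rotvec(); d=tgt-p
    n=max(int(np.ceil(np.linalg.norm(d)/vmax)),int(np.ceil(np.abs(rv).max()/.076)),1)
    print("t",round(o["t"],2),"pos",p.round(4),"d",d.round(4),"rv",rv.round(4),"w",round(o["width"],4),"F",o["contact_force"].round(2))
    for i in range(n):
        Ri=R*Rn.from_rotvec(rv*i/n)
        print("travel",(Ri.inv().apply(d/n)/.12).round(3).tolist(),"turn",(rv/n/.08).round(2).tolist())
def st():
    o=r.get_obs(); M=Rn.from_quat(o["tool_rot"]).as_matrix()
    print("t",round(o["t"],2),"pos",o["position"].round(4),"yawy",np.degrees(np.arctan2(M[1,1],M[0,1])).round(2),"z",M[:,2].round(3),"w",round(o["width"],4),"F",o["contact_force"].round(2),"q",o["joint_pos"].round(2))
E
python3 -c "
from h import *
plan([.495,.335,.21],40)"
```

```text
t 1.45 pos [0.2317 0.5805 0.2313] d [ 0.2633 -0.2455 -0.0213] rv [ 1.000e-04 -0.000e+00  4.929e-01] w 0.0856 F [-0.6  -0.68 -0.34]
travel [-0.311, -0.121, 0.02] turn [0.0, -0.0, 0.68]
travel [-0.317, -0.104, 0.02] turn [0.0, -0.0, 0.68]
travel [-0.322, -0.086, 0.02] turn [0.0, -0.0, 0.68]
travel [-0.326, -0.068, 0.02] turn [0.0, -0.0, 0.68]
travel [-0.33, -0.05, 0.02] turn [0.0, -0.0, 0.68]
travel [-0.332, -0.032, 0.02] turn [0.0, -0.0, 0.68]
travel [-0.333, -0.014, 0.02] turn [0.0, -0.0, 0.68]
travel [-0.333, 0.004, 0.02] turn [0.0, -0.0, 0.68]
travel [-0.333, 0.022, 0.02] turn [0.0, -0.0, 0.68]
```

Request:
servo_tool(
  deltas=[
    {"travel":[-0.31,-0.12,0.02],"turn":[0,0,0.68],"grip":-0.35},
    {"travel":[-0.32,-0.1,0.02],"turn":[0,0,0.68],"grip":-0.35},
    {"travel":[-0.32,-0.09,0.02],"turn":[0,0,0.68],"grip":-0.35},
    {"travel":[-0.33,-0.07,0.02],"turn":[0,0,0.68],"grip":-0.35},
    {"travel":[-0.33,-0.05,0.02],"turn":[0,0,0.68],"grip":-0.35},
    {"travel":[-0.33,-0.03,0.02],"turn":[0,0,0.68],"grip":-0.35},
    {"travel":[-0.33,-0.01,0.02],"turn":[0,0,0.68],"grip":-0.35},
    {"travel":[-0.33,0.0,0.02],"turn":[0,0,0.68],"grip":-0.35},
  ],
  squeeze=40,
)

```text
t: 2.25
position: [0.4698, 0.3576, 0.2119]
tool_rot: [0.4, 0.916, 0.001, 0.0]
contact_force: [-0.3, 0.4, -0.4]
width: 0.0277
```

```bash
python3 - <<'E'
from h import *
st()
im=r.grab_frame("wrist"); cv2.imwrite("pics/c_w.png",im[:,:,::-1])
m=r.camera_model("wrist")
p=pin("drawer_unit_drawer0_handle","wrist"); print(p)
for q,_ in p: print(onz("wrist",q,.106,m))
p=pin("drawer_unit_drawer0_handle","side"); print(p)
E
```

```text
t 2.25 pos [0.4698 0.3576 0.2119] yawy 42.83 z [ 0.001  0.003 -1.   ] w 0.0277 F [-0.31  0.41 -0.37] q [ 0.54  0.46  1.67  0.    1.01 -0.21]
[(array([274.4832, 226.9056]), 0.75), (array([130.7136, 230.2848]), 0.26)]
[0.51018611 0.33783024 0.106     ]
[0.41185469 0.23989258 0.106     ]
[(array([222.976, 153.6  ]), 0.59)]
```

View pics/c_w.png

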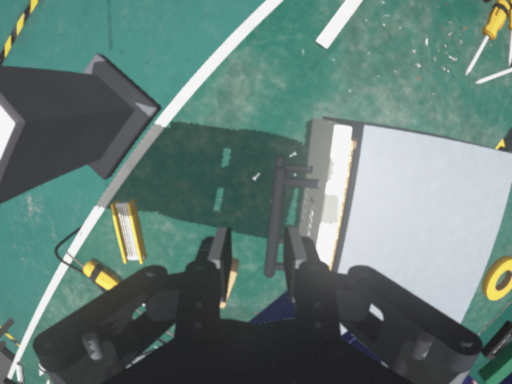

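The wrist view shows the top handle's bar from about (279,158) to (270,273), just left of the white drawer front (about (325,120) to (300,260)). The fingers are straddling slightly beyond its near end.

```bash
python3 - <<'E'
import cv2
s=cv2.imread("pics/c_w.png")
cv2.imwrite("pics/c2.png",cv2.resize(s[110:290,230:390],(533,600),interpolation=cv2.INTER_CUBIC))
E
```

```text
(no output)
```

View pics/c2.png

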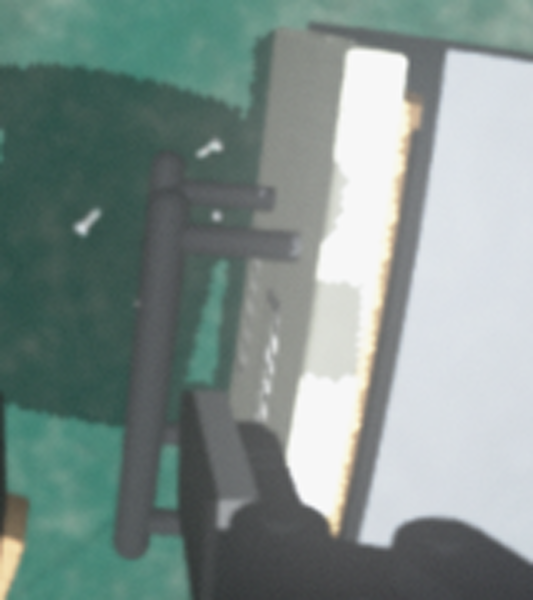

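```bash
python3 - <<'E'
from h import *
m=r.camera_model("wrist"); f=lambda x,y:(x/3.333+230,y/3.333+110)
def A(p,q,z):
    a,b=onz("wrist",f(*p),z,m),onz("wrist",f(*q),z,m);d=a-b
    print(a.round(4),b.round(4),((a+b)/2).round(4),np.linalg.norm(d).round(4),np.degrees(np.arctan2(d[1],d[0])).round(2))
A((168,192),(130,552),.106)
A((180,242),(152,520),.106)
A((445,50),(360,535),.144)
A((345,50),(290,450),.135)
# model check: project for hypotheses
for yaw in (37,40,43):
  for c in ("top","side","wrist"):
    u=np.array([np.cos(np.radians(yaw+90)),np.sin(np.radians(yaw+90)),0])*.05
    print(yaw,c,[proj(c,np.array([.506,.341,.106])+k*u).round(1).tolist() for k in(-1,1)])
E
```

```text
[0.4726 0.3843 0.106 ] [0.5395 0.2997 0.106 ] [0.506 0.342 0.106] 0.1078 128.36
[0.4841 0.3768 0.106 ] [0.5365 0.3121 0.106 ] [0.5103 0.3444 0.106 ] 0.0833 128.99
[0.4875 0.4537 0.144 ] [0.5624 0.3585 0.144 ] [0.5249 0.4061 0.144 ] 0.1211 128.21
[0.4733 0.4384 0.135 ] [0.5349 0.3611 0.135 ] [0.5041 0.3998 0.135 ] 0.0989 128.55
37 top [[191.1, 185.9], [165.0, 205.0]]
37 side [[235.8, 158.0], [207.0, 151.7]]
37 wrist [[267.4, 272.9], [280.5, 173.0]]
40 top [[190.6, 185.3], [165.5, 205.7]]
40 side [[236.1, 157.6], [206.5, 152.0]]
40 wrist [[270.1, 273.0], [277.5, 172.7]]
43 top [[190.0, 184.7], [166.0, 206.3]]
43 side [[236.5, 157.3], [206.2, 152.4]]
43 wrist [[272.8, 273.0], [274.4, 172.7]]
```

```bash
python3 -c "
from h import *
plan([.506,.342,.15],38.5,.03)"
```

```text
t 2.4 pos [0.4701 0.3572 0.2116] d [ 0.0359 -0.0152 -0.0616] rv [ 0.0021 -0.001   0.0742] w 0.028 F [0.14 0.39 0.78]
travel [-0.099, 0.044, 0.171] turn [0.01, -0.0, 0.31]
travel [-0.098, 0.047, 0.171] turn [0.01, -0.0, 0.31]
travel [-0.096, 0.049, 0.171] turn [0.01, -0.0, 0.31]
```

Request:
servo_tool(
  deltas=[
    {"travel":[-0.1,0.045,0.17],"turn":[0.01,0,0.31],"grip":-0.35},
    {"travel":[-0.1,0.045,0.17],"turn":[0.01,0,0.31],"grip":-0.35},
    {"travel":[-0.1,0.05,0.17],"turn":[0.01,0,0.31],"grip":-0.35},
    {"travel":[0,0,0],"turn":[0,0,0],"grip":-0.35},
  ],
)

```text
t: 2.8
position: [0.5059, 0.3436, 0.1499]
tool_rot: [0.434, 0.901, 0.001, -0.0]
contact_force: [0.1, 0.1, 0.6]
width: 0.0279
```

```bash
python3 - <<'E'
from h import *
st(); plan([.506,.342,.087],38.5,.03)
for c in ("wrist","side"):
  im=r.grab_frame(c); cv2.imwrite(f"pics/d_{c}.png",im[:,:,::-1])
im=cv2.imread("pics/d_side.png"); cv2.imwrite("pics/d_side2.png",cv2.resize(im[90:190,170:290],(720,600),interpolation=cv2.INTER_CUBIC))
E
```

```text
t 2.8 pos [0.5059 0.3436 0.1499] yawy 38.58 z [ 0.001  0.002 -1.   ] w 0.0279 F [0.09 0.12 0.64] q [ 0.49  0.56  1.68  0.    0.9  -0.19]
t 2.8 pos [0.5059 0.3436 0.1499] d [ 0.0001 -0.0016 -0.0629] rv [ 0.0021 -0.0014  0.0015] w 0.0279 F [0.09 0.12 0.64]
travel [-0.004, -0.003, 0.175] turn [0.01, -0.01, 0.01]
travel [-0.004, -0.003, 0.175] turn [0.01, -0.01, 0.01]
travel [-0.004, -0.003, 0.175] turn [0.01, -0.01, 0.01]
```

View pics/d_wrist.png

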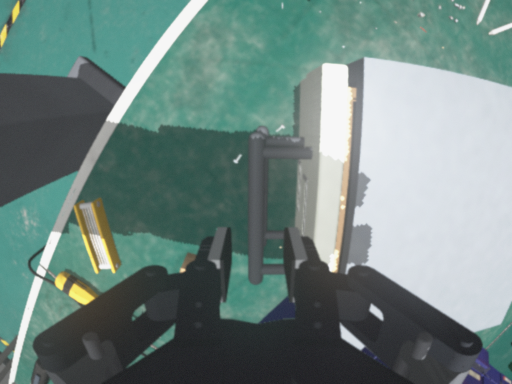

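View pics/d_side2.png

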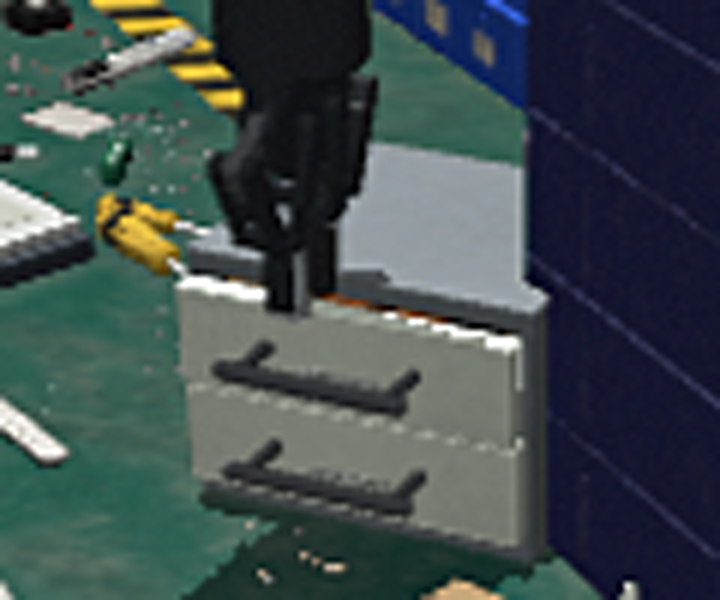

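The wrist view shows the bar at column 257, midway between the fingertips (222 and 290) and parallel to the pads. I'll descend and close on it.

Request:
servo_tool(
  deltas=[
    {"travel":[0,0,0.17],"turn":[0.01,-0.01,0],"grip":-0.35},
    {"travel":[0,0,0.17],"turn":[0.01,-0.01,0],"grip":-0.35},
    {"travel":[0,0,0.17],"turn":[0,0,0],"grip":-0.35},
    {"travel":[0,0,0.02],"turn":[0,0,0],"grip":-0.35},
  ],
)

```text
t: 3.3
position: [0.5047, 0.3489, 0.0938]
tool_rot: [0.43, 0.903, 0.005, 0.003]
contact_force: [0.1, 0.6, 0.1]
width: 0.0277
```

```bash
python3 - <<'E'
from h import *
st()
for c in ("wrist",):
  im=r.grab_frame(c); cv2.imwrite(f"pics/e_{c}.png",im[:,:,::-1])
E
```

```text
t 3.3 pos [0.5047 0.3489 0.0938] yawy 39.09 z [ 0.011  0.006 -1.   ] w 0.0277 F [0.12 0.61 0.07] q [ 0.5   0.63  1.72  0.    0.77 -0.19]
```

View pics/e_wrist.png

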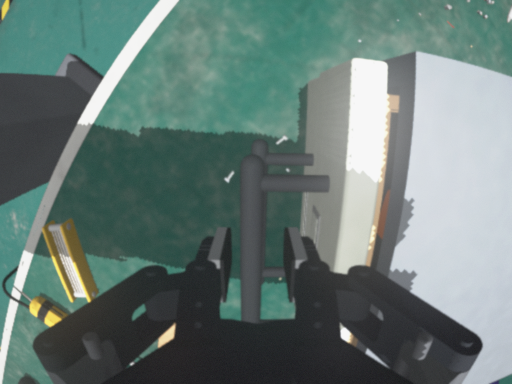

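Request:
servo_tool(
  deltas=[
    {"travel":[-0.03,0,0.06],"turn":[0,0,0],"grip":-0.35},
    {"travel":[0,0,0],"turn":[0,0,0],"grip":-0.9},
    {"travel":[0,0,0],"turn":[0,0,0],"grip":-0.9},
    {"travel":[0,0,0],"turn":[0,0,0],"grip":-0.9},
  ],
  squeeze=50,
)

```text
t: 3.75
position: [0.5071, 0.3476, 0.092]
tool_rot: [0.429, 0.903, 0.007, 0.005]
contact_force: [2.2, -0.2, -12.4]
width: 0.0089
```

```bash
python3 - <<'E'
from h import *
st()
E
```

```text
t 3.75 pos [0.5071 0.3476 0.092 ] yawy 39.23 z [ 0.015  0.009 -1.   ] w 0.0089 F [  2.19  -0.22 -12.38] q [ 0.49  0.63  1.73  0.    0.76 -0.19]
```

Request:
servo_tool(
  deltas=[
    {"travel":[0,-0.1,0],"turn":[0,0,0],"grip":-0.9},
    {"travel":[0,-0.15,0],"turn":[0,0,0],"grip":-0.9},
    {"travel":[0,-0.2,0],"turn":[0,0,0],"grip":-0.9},
    {"travel":[0,-0.2,0],"turn":[0,0,0],"grip":-0.9},
  ],
)

```text
t: 4.15
position: [0.447, 0.3005, 0.0919]
tool_rot: [0.429, 0.903, 0.011, 0.006]
contact_force: [0.5, 3.6, -4.6]
width: 0.0087
```

```bash
python3 - <<'E'
from h import *
st()
for c in ("side",):
  im=r.grab_frame(c); cv2.imwrite(f"pics/f_{c}.png",im[60:220,140:320,::-1])
im=cv2.imread("pics/f_side.png");cv2.imwrite("pics/f_side.png",cv2.resize(im,(675,600)))
E
```

```text
t 4.15 pos [0.447  0.3005 0.0919] yawy 39.18 z [ 0.02   0.015 -1.   ] w 0.0087 F [ 0.51  3.59 -4.59] q [ 0.47  0.55  1.92  0.01  0.64 -0.22]
```

View pics/f_side.png

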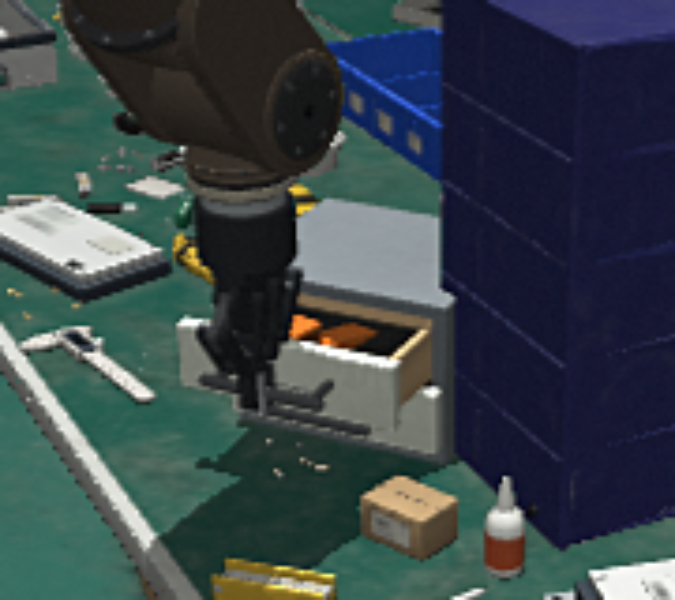

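The drawer is opening: it has moved about 76 mm and the orange wedge shows inside near (340,330) in the crop. I'll pull on.

Request:
servo_tool(
  deltas=[
    {"travel":[0,-0.18,0],"turn":[0,0,0],"grip":-0.9},
    {"travel":[0,-0.18,0],"turn":[0,0,0],"grip":-0.9},
    {"travel":[0,-0.15,0],"turn":[0,0,0],"grip":-0.9},
    {"travel":[0,-0.1,0],"turn":[0,0,0],"grip":-0.9},
    {"travel":[0,-0.05,0],"turn":[0,0,0],"grip":-0.9},
  ],
)

```text
t: 4.7
position: [0.39, 0.2544, 0.0936]
tool_rot: [0.43, 0.902, 0.023, 0.013]
contact_force: [24.7, 39.1, -40.6]
width: 0.009
```

```bash
python3 - <<'E'
from h import *
st()
print(np.linalg.norm(r.get_obs()["position"][:2]-[.5071,.3476]))
E
```

```text
t 4.7 pos [0.39   0.2544 0.0936] yawy 39.03 z [ 0.043  0.03  -0.999] w 0.009 F [ 24.68  39.11 -40.59] q [ 0.43  0.47  2.11  0.02  0.51 -0.27]
0.14970938322315314
```

It has reached the stop at 149.7 mm and the pull force has risen. I'll ease off, open and lift.

Request:
servo_tool(
  deltas=[
    {"travel":[0,0.02,0],"turn":[0,0,0],"grip":-0.5},
    {"travel":[0,0,0],"turn":[0,0,0],"grip":-0.35},
    {"travel":[0,0,0],"turn":[0,0,0],"grip":-0.35},
    {"travel":[0,0,-0.25],"turn":[0,0,0],"grip":-0.35},
    {"travel":[0,0,-0.35],"turn":[0,0,0],"grip":0},
    {"travel":[0,0,-0.4],"turn":[0,0,0],"grip":0},
    {"travel":[0,0,-0.3],"turn":[0,0,0],"grip":0},
  ],
)

```text
t: 5.4
position: [0.3848, 0.2506, 0.253]
tool_rot: [0.43, 0.903, 0.021, 0.012]
contact_force: [-0.2, 0.5, -0.3]
width: 0.0424
```

```bash
python3 - <<'E'
from h import *
st()
for c in ("wrist","side","top"):
  im=r.grab_frame(c); cv2.imwrite(f"pics/g_{c}.png",im[:,:,::-1])
  m=r.camera_model(c)
  for l in ("wedge_grip","wedge_tip","drawer_unit_drawer0_handle"):
    p=pin(l,c,2); z={"wedge_grip":.106,"wedge_tip":.082}.get(l,.106)
    print(c,l,[(q.round(1),k,onz(c,q,z,m).round(4)) for q,k in p])
im=cv2.imread("pics/g_side.png"); cv2.imwrite("pics/g_side2.png",cv2.resize(im[100:220,150:294],(720,600),interpolation=cv2.INTER_CUBIC))
E
```

```text
t 5.4 pos [0.3848 0.2506 0.253 ] yawy 39.07 z [ 0.039  0.027 -0.999] w 0.0424 F [-0.21  0.51 -0.31] q [ 0.43  0.21  1.94  0.01  0.94 -0.26]
wrist wedge_grip [(array([345.4, 165.4]), 0.85, array([0.4593, 0.3226, 0.106 ]))]
wrist wedge_tip [(array([400.7, 179.7]), 0.93, array([0.54 , 0.359, 0.082]))]
wrist drawer_unit_drawer0_handle [(array([255.4, 180. ]), 0.68, array([0.3948, 0.251 , 0.106 ]))]
side wedge_grip [(array([207.9, 163.4]), 0.68, array([0.4483, 0.3063, 0.106 ]))]
side wedge_tip [(array([226.2, 156. ]), 0.63, array([0.5356, 0.3714, 0.082 ]))]
side drawer_unit_drawer0_handle [(array([194.5, 175.7]), 0.77, array([0.3859, 0.2533, 0.106 ]))]
top wedge_grip [(array([184.1, 214.8]), 0.47, array([0.4446, 0.3209, 0.106 ]))]
top wedge_tip [(array([172.7, 191.6]), 0.54, array([0.5232, 0.3622, 0.082 ]))]
top drawer_unit_drawer0_handle [(array([367.8, 195.1]), 0.16, array([ 0.5024, -0.2544,  0.106 ]))]
```

View pics/g_wrist.png

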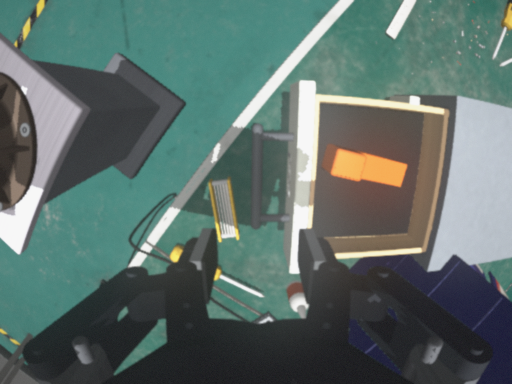

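View pics/g_side2.png

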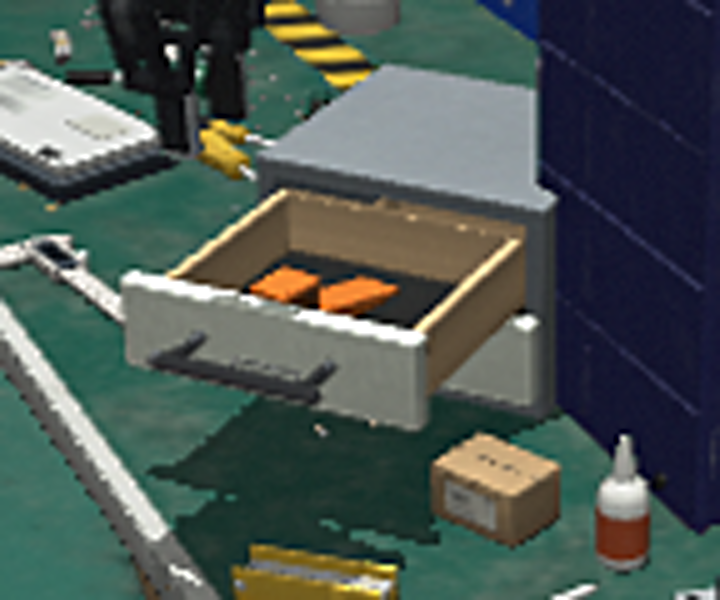

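The wrist view shows the wedge's heel at (347,163) and its tip near (405,172) inside the open drawer. I'll turn the tool so its jaws lie across the wedge (tool y yaw about -66°), which puts the camera on the tip side.

Request:
servo_tool(
  deltas=[
    {"travel":[0,0,0],"turn":[0,0,1],"grip":0.2},
    {"travel":[0,0,0],"turn":[0,0,1],"grip":0.2},
    {"travel":[0,0,0],"turn":[0,0,1],"grip":0.2},
    {"travel":[0,0,0],"turn":[0,0,1],"grip":0.2},
    {"travel":[0,0,0],"turn":[0,0,1],"grip":0.2},
    {"travel":[0,0,0],"turn":[0,0,1],"grip":0.2},
    {"travel":[0,0,0],"turn":[0,0,1],"grip":0.2},
    {"travel":[0,0,0],"turn":[0,0,1],"grip":0.2},
  ],
)

```text
t: 6.8
position: [0.3848, 0.2508, 0.247]
tool_rot: [0.701, 0.713, 0.02, 0.003]
contact_force: [-0.4, -0.2, -0.3]
width: 0.0516
```

Request:
servo_tool(
  deltas=[
    {"travel":[0,0,0],"turn":[0,0,1],"grip":0.2},
    {"travel":[0,0,0],"turn":[0,0,1],"grip":0.2},
    {"travel":[0,0,0],"turn":[0,0,1],"grip":0.2},
    {"travel":[0,0,0],"turn":[0,0,1],"grip":0.2},
    {"travel":[0,0,0],"turn":[0,0,1],"grip":0.2},
    {"travel":[0,0,0],"turn":[0,0,1],"grip":0.2},
    {"travel":[0,0,0],"turn":[0,0,1],"grip":0.2},
    {"travel":[0,0,0],"turn":[0,0,1],"grip":0.2},
  ],
)

```text
t: 7.6
position: [0.3846, 0.2506, 0.2444]
tool_rot: [0.896, 0.444, 0.017, -0.004]
contact_force: [-0.0, -0.2, -0.1]
width: 0.051
```

```bash
python3 - <<'E'
from h import *
st(); plan([.459,.320,.21],-66)
E
```

```text
t 7.6 pos [0.3846 0.2506 0.2444] yawy -37.23 z [ 0.028  0.022 -0.999] w 0.051 F [-0.04 -0.23 -0.1 ] q [0.43 0.23 1.95 0.01 0.93 1.07]
t 7.6 pos [0.3846 0.2506 0.2444] d [ 0.0744  0.0694 -0.0344] rv [-0.     -0.0357  0.5022] w 0.051 F [-0.04 -0.23 -0.1 ]
travel [0.118, 0.02, 0.045] turn [-0.0, -0.06, 0.9]
travel [0.119, 0.012, 0.045] turn [-0.0, -0.06, 0.9]
travel [0.12, 0.003, 0.044] turn [-0.0, -0.06, 0.9]
travel [0.12, -0.005, 0.043] turn [-0.0, -0.06, 0.9]
travel [0.12, -0.014, 0.043] turn [-0.0, -0.06, 0.9]
travel [0.119, -0.023, 0.042] turn [-0.0, -0.06, 0.9]
travel [0.117, -0.031, 0.042] turn [-0.0, -0.06, 0.9]
```

Request:
servo_tool(
  deltas=[
    {"travel":[0.118,0.02,0.045],"turn":[0,-0.06,0.9],"grip":0.2},
    {"travel":[0.119,0.012,0.045],"turn":[0,-0.06,0.9],"grip":0.2},
    {"travel":[0.12,0.003,0.044],"turn":[0,-0.06,0.9],"grip":0.2},
    {"travel":[0.12,-0.005,0.043],"turn":[0,-0.06,0.9],"grip":0.2},
    {"travel":[0.12,-0.014,0.043],"turn":[0,-0.06,0.9],"grip":0.2},
    {"travel":[0.119,-0.023,0.042],"turn":[0,-0.06,0.9],"grip":0.2},
    {"travel":[0.117,-0.031,0.042],"turn":[0,-0.06,0.9],"grip":0.2},
  ],
)

```text
t: 8.3
position: [0.4615, 0.321, 0.207]
tool_rot: [0.981, 0.196, -0.001, 0.0]
contact_force: [0.3, -0.1, 0.4]
width: 0.0514
```

```bash
python3 - <<'E'
from h import *
st()
c="wrist"
m=r.camera_model(c)
im=r.grab_frame(c); cv2.imwrite(f"pics/i_{c}.png",im[:,:,::-1])
for l in ("wedge_grip","wedge_tip"):
    p=pin(l,c,2); z={"wedge_grip":.106,"wedge_tip":.082}.get(l,.106)
    print(c,l,[(q.round(1),k,onz(c,q,z,m).round(4)) for q,k in p])
E
```

```text
t 8.3 pos [0.4615 0.321  0.207 ] yawy -67.39 z [-0.002 -0.001 -1.   ] w 0.0514 F [ 0.29 -0.13  0.38] q [0.49 0.43 1.74 0.   0.97 1.67]
wrist wedge_grip [(array([249.2, 199. ]), 0.96, array([0.4506, 0.3241, 0.106 ])), (array([366.4, 150.9]), 0.64, array([0.5295, 0.2473, 0.106 ]))]
wrist wedge_tip [(array([244.4,  96.2]), 0.96, array([0.5297, 0.3618, 0.082 ]))]
```

View pics/i_wrist.png

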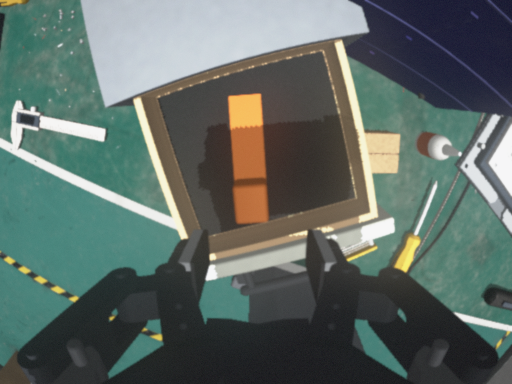

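The wedge shows clearly: tip edge from (228,95) to (262,94), heel top from (233,180) to (268,222).

```bash
python3 - <<'E'
from h import *
im=cv2.imread("pics/i_wrist.png")
hsv=cv2.cvtColor(im,cv2.COLOR_BGR2HSV); mk=cv2.inRange(hsv,(3,150,60),(20,255,255)); mk[:80]=0;mk[240:]=0;mk[:,:210]=0;mk[:,290:]=0
c=max(cv2.findContours(mk,0,1)[0],key=cv2.contourArea); print(cv2.contourArea(c),cv2.approxPolyDP(c,3,True)[:,0].tolist())
m=r.camera_model("wrist")
cv2.imwrite("pics/i2.png",cv2.resize(im[80:240,200:300],(375,600),interpolation=cv2.INTER_CUBIC))
for n,z,ps in (("heelbacktop",.122,[(236,223),(269,221)]),("heelfronttop",.122,[(233,180),(267,180)]),("tip",.085,[(228,95),(262,94)])):
    q=[onz("wrist",p,z,m) for p in ps]; print(n,[a.round(4) for a in q],(sum(q)/2).round(4),np.linalg.norm(q[0]-q[1]).round(4))
E
```

```text
4085.5 [[260, 94], [228, 97], [234, 208], [239, 223], [264, 221], [268, 215]]
heelbacktop [array([0.4316, 0.3274, 0.122 ]), array([0.4439, 0.3029, 0.122 ])] [0.4377 0.3151 0.122 ] 0.0274
heelfronttop [array([0.4649, 0.3431, 0.122 ]), array([0.4753, 0.3184, 0.122 ])] [0.4701 0.3307 0.122 ] 0.0269
tip [array([0.5246, 0.3753, 0.085 ]), array([0.5367, 0.3481, 0.085 ])] [0.5307 0.3617 0.085 ] 0.0298
```

View pics/i2.png

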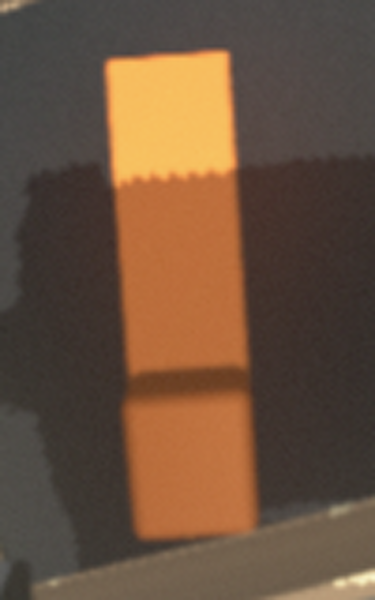

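```bash
python3 -c "
from h import *
plan([.451,.323,.13],-64,.04)"
```

```text
t 8.45 pos [0.461  0.3206 0.2068] d [-0.01    0.0024 -0.0768] rv [-0.0002  0.003  -0.0544] w 0.0515 F [-0.46 -0.46  0.04]
travel [-0.034, -0.025, 0.32] turn [-0.0, 0.02, -0.34]
travel [-0.033, -0.026, 0.32] turn [-0.0, 0.02, -0.34]
```

Request:
servo_tool(
  deltas=[
    {"travel":[-0.034,-0.025,0.31],"turn":[0,0.02,-0.34],"grip":0.2},
    {"travel":[-0.033,-0.026,0.31],"turn":[0,0.02,-0.34],"grip":0.2},
    {"travel":[0,0,0],"turn":[0,0,0],"grip":0.2},
  ],
)

```text
t: 8.75
position: [0.4501, 0.3221, 0.1321]
tool_rot: [0.973, 0.229, 0.001, -0.0]
contact_force: [-0.2, 0.3, -0.5]
width: 0.0514
```

```bash
python3 - <<'E'
from h import *
st(); plan([.451,.323,.089],-64,.02)
c="wrist"
im=r.grab_frame(c); cv2.imwrite(f"pics/j_{c}.png",im[:,:,::-1])
E
```

```text
t 8.75 pos [0.4501 0.3221 0.1321] yawy -63.54 z [ 0.003  0.001 -1.   ] w 0.0514 F [-0.24  0.26 -0.49] q [0.5  0.51 1.84 0.   0.78 1.61]
t 8.75 pos [0.4501 0.3221 0.1321] d [ 0.0009  0.0009 -0.0431] rv [-0.0002 -0.0029  0.0079] w 0.0514 F [-0.24  0.26 -0.49]
travel [0.003, -0.001, 0.12] turn [-0.0, -0.01, 0.03]
travel [0.003, -0.001, 0.12] turn [-0.0, -0.01, 0.03]
travel [0.003, -0.001, 0.12] turn [-0.0, -0.01, 0.03]
```

View pics/j_wrist.png

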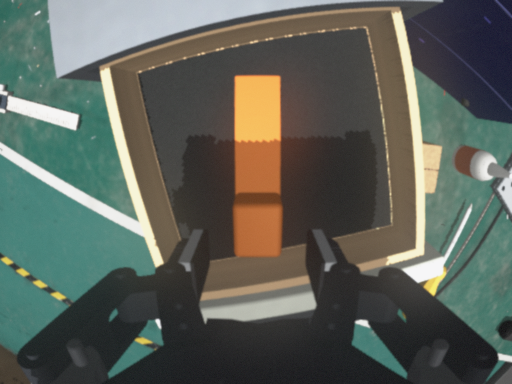

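The wedge is parallel to the image columns and centred at column 258 between the fingertips. I'll descend.

Request:
servo_tool(
  deltas=[
    {"travel":[0.003,0,0.12],"turn":[0,-0.01,0.03],"grip":0.2},
    {"travel":[0.003,0,0.12],"turn":[0,-0.01,0.03],"grip":0.2},
    {"travel":[0.003,0,0.12],"turn":[0,0,0.03],"grip":0.2},
    {"travel":[0,0,0.02],"turn":[0,0,0],"grip":0.2},
  ],
)

```text
t: 9.2
position: [0.4549, 0.3239, 0.0908]
tool_rot: [0.974, 0.224, 0.006, -0.002]
contact_force: [0.9, -0.9, 0.6]
width: 0.0514
```

```bash
python3 - <<'E'
from h import *
st(); plan([.451,.323,.089],-64,.02)
E
```

```text
t 9.2 pos [0.4549 0.3239 0.0908] yawy -64.07 z [ 0.01   0.006 -1.   ] w 0.0514 F [ 0.94 -0.86  0.56] q [ 0.5   0.58  1.87 -0.    0.69  1.62]
t 9.2 pos [0.4549 0.3239 0.0908] d [-0.0039 -0.0009 -0.0018] rv [-0.0006 -0.0119 -0.0012] w 0.0514 F [ 0.94 -0.86  0.56]
travel [-0.033, -0.008, 0.015] turn [-0.01, -0.15, -0.02]
```

Request:
servo_tool(
  deltas=[
    {"travel":[-0.04,-0.01,0.03],"turn":[0,-0.2,0],"grip":0.2},
    {"travel":[0,0,0],"turn":[0,-0.05,0],"grip":0.2},
  ],
)

```text
t: 9.4
position: [0.45, 0.3228, 0.0873]
tool_rot: [0.975, 0.224, -0.005, 0.001]
contact_force: [-0.4, 0.6, -0.9]
width: 0.0516
```

```bash
python3 - <<'E'
from h import *
plan([.451,.323,.089],-64,.02)
E
```

```text
t 9.4 pos [0.45   0.3228 0.0873] d [0.001  0.0002 0.0017] rv [-0.0006  0.0092 -0.0015] w 0.0516 F [-0.39  0.63 -0.92]
travel [0.008, 0.002, -0.014] turn [-0.01, 0.11, -0.02]
```

Request:
servo_tool(
  deltas=[
    {"travel":[0,0,-0.01],"turn":[0,0.1,0],"grip":0.2},
    {"travel":[0,0,0],"turn":[0,0,0],"grip":-0.6},
    {"travel":[0,0,0],"turn":[0,0,0],"grip":-0.6},
    {"travel":[0,0,0],"turn":[0,0,0],"grip":-0.6},
    {"travel":[0,0,0],"turn":[0,0,0],"grip":-0.6},
  ],
  squeeze=60,
)

```text
t: 9.9
position: [0.4508, 0.3233, 0.0904]
tool_rot: [0.975, 0.224, 0.001, -0.001]
contact_force: [0.0, 0.8, -1.0]
width: 0.0272
```

```bash
python3 - <<'E'
from h import *
st(); plan([.451,.323,.17],-64,.03)
c="wrist"
im=r.grab_frame(c); cv2.imwrite(f"pics/k_{c}.png",im[:,:,::-1])
E
```

```text
t 9.9 pos [0.4508 0.3233 0.0904] yawy -64.07 z [ 0.002  0.002 -1.   ] w 0.0272 F [ 0.03  0.77 -1.03] q [0.5  0.58 1.87 0.   0.69 1.62]
t 9.9 pos [0.4508 0.3233 0.0904] d [ 0.0002 -0.0003  0.0796] rv [-0.0007 -0.0023 -0.0013] w 0.0272 F [ 0.03  0.77 -1.03]
travel [0.001, 0.001, -0.221] turn [-0.0, -0.01, -0.01]
travel [0.001, 0.001, -0.221] turn [-0.0, -0.01, -0.01]
travel [0.0, 0.001, -0.221] turn [-0.0, -0.01, -0.01]
```

View pics/k_wrist.png

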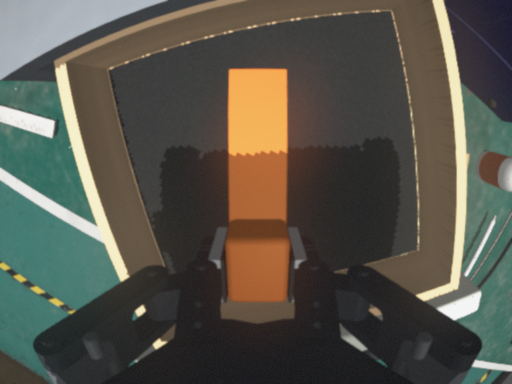

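The wedge is gripped on its heel (pads at (222,260) and (295,260)), opening 27 mm. I'll lift it.

Request:
servo_tool(
  deltas=[
    {"travel":[0,0,-0.15],"turn":[0,0,0],"grip":-0.6},
    {"travel":[0,0,-0.22],"turn":[0,0,0],"grip":-0.6},
    {"travel":[0,0,-0.25],"turn":[0,0,0],"grip":-0.6},
    {"travel":[0,0,-0.25],"turn":[0,0,0],"grip":-0.6},
    {"travel":[0,0,-0.25],"turn":[0,0,0],"grip":-0.6},
    {"travel":[0,0,0],"turn":[0,0,0],"grip":-0.6},
    {"travel":[0,0,0],"turn":[0,0,0],"grip":-0.6},
  ],
)

```text
t: 10.65
position: [0.4497, 0.3225, 0.2282]
tool_rot: [0.975, 0.224, -0.001, -0.0]
contact_force: [-0.7, -0.4, -0.6]
width: 0.0275
```

```bash
python3 - <<'E'
from h import *
st()
# via point then slot staging: slot_front S, yaw a
S=np.array([.564,-.0555]);a=np.radians(-13); u=np.array([np.cos(a),np.sin(a)])
print("staging TCP (tip 60mm before):",S+u*(-.060-.089))
plan([.40,-.02,.2],-103,.045)
E
```

```text
t 10.65 pos [0.4497 0.3225 0.2282] yawy -64.08 z [-0.002 -0.    -1.   ] w 0.0275 F [-0.75 -0.36 -0.61] q [0.5  0.39 1.74 0.   1.01 1.62]
staging TCP (tip 60mm before): [ 0.41881886 -0.02198229]
t 10.65 pos [0.4497 0.3225 0.2282] d [-0.0497 -0.3425 -0.0282] rv [2.000e-04 2.100e-03 6.793e-01] w 0.0275 F [-0.75 -0.36 -0.61]
travel [-0.18, 0.265, 0.026] turn [0.0, 0.0, 0.94]
travel [-0.159, 0.278, 0.026] turn [0.0, 0.0, 0.94]
travel [-0.138, 0.289, 0.026] turn [0.0, 0.0, 0.94]
travel [-0.116, 0.299, 0.026] turn [0.0, 0.0, 0.94]
travel [-0.093, 0.307, 0.026] turn [0.0, 0.0, 0.94]
travel [-0.07, 0.313, 0.026] turn [0.0, 0.0, 0.94]
travel [-0.046, 0.317, 0.026] turn [0.0, 0.0, 0.94]
travel [-0.022, 0.32, 0.026] turn [0.0, 0.0, 0.94]
travel [0.002, 0.32, 0.026] turn [0.0, 0.0, 0.94]
```

Request:
servo_tool(
  deltas=[
    {"travel":[-0.16,0.27,0.02],"turn":[0,0,0.94],"grip":-0.6},
    {"travel":[-0.13,0.28,0.02],"turn":[0,0,0.94],"grip":-0.6},
    {"travel":[-0.11,0.29,0.02],"turn":[0,0,0.94],"grip":-0.6},
    {"travel":[-0.09,0.3,0.02],"turn":[0,0,0.94],"grip":-0.6},
    {"travel":[-0.06,0.31,0.02],"turn":[0,0,0.94],"grip":-0.6},
    {"travel":[-0.04,0.31,0.02],"turn":[0,0,0.94],"grip":-0.6},
    {"travel":[-0.01,0.32,0.02],"turn":[0,0,0.94],"grip":-0.6},
    {"travel":[0,0.32,0.02],"turn":[0,0,0.94],"grip":-0.6},
  ],
)

```text
t: 11.45
position: [0.4256, 0.0143, 0.1998]
tool_rot: [0.997, -0.082, -0.007, 0.001]
contact_force: [0.4, -0.9, -0.9]
width: 0.0271
```

```bash
python3 - <<'E'
from h import *
st(); plan([.435,-.025,.17],-103,.045)
E
```

```text
t 11.45 pos [0.4256 0.0143 0.1998] yawy -99.42 z [-0.014 -0.002 -1.   ] w 0.0271 F [ 0.44 -0.94 -0.92] q [-0.12  0.26  2.05 -0.    0.84  1.62]
t 11.45 pos [0.4256 0.0143 0.1998] d [ 0.0094 -0.0393 -0.0298] rv [0.0044 0.0135 0.0624] w 0.0271 F [ 0.44 -0.94 -0.92]
travel [0.067, 0.155, 0.124] turn [0.03, 0.08, 0.39]
travel [0.071, 0.153, 0.124] turn [0.03, 0.08, 0.39]
```

Request:
servo_tool(
  deltas=[
    {"travel":[0,0,0],"turn":[0,0,0],"grip":-0.6},
    {"travel":[0,0,0],"turn":[0,0,0],"grip":-0.6},
  ],
)

```text
t: 11.65
position: [0.4242, 0.0107, 0.1977]
tool_rot: [0.996, -0.086, -0.009, 0.001]
contact_force: [0.1, -0.4, -0.9]
width: 0.027
```

```bash
python3 - <<'E'
from h import *
st(); plan([.435,-.025,.17],-103,.045)
c="wrist"
m=r.camera_model(c)
im=r.grab_frame(c); cv2.imwrite(f"pics/l_{c}.png",im[:,:,::-1])
for l in ("slot_front","module_edge","wedge_tip","wedge_grip"):
    p=pin(l,c,2); z=.015 if l in("slot_front","module_edge") else None
    print(c,l,[(q.round(1),k,onz(c,q,z or (.162 if l=="wedge_tip" else .19),m).round(4)) for q,k in p])
E
```

```text
t 11.65 pos [0.4242 0.0107 0.1977] yawy -99.88 z [-0.018 -0.001 -1.   ] w 0.027 F [ 0.12 -0.37 -0.95] q [-0.13  0.26  2.06 -0.    0.84  1.62]
t 11.65 pos [0.4242 0.0107 0.1977] d [ 0.0108 -0.0357 -0.0277] rv [0.0049 0.0178 0.0544] w 0.027 F [ 0.12 -0.37 -0.95]
travel [0.072, 0.138, 0.115] turn [0.03, 0.11, 0.34]
travel [0.075, 0.137, 0.115] turn [0.03, 0.11, 0.34]
wrist slot_front [(array([291.2,  34. ]), 0.88, array([ 0.5625, -0.0511,  0.015 ]))]
wrist module_edge [(array([291.1,  35.3]), 0.85, array([ 0.5611, -0.0507,  0.015 ])), (array([454.5, 139.2]), 0.69, array([ 0.4197, -0.2465,  0.015 ]))]
wrist wedge_tip [(array([257.7,  70.1]), 0.72, array([ 0.5142, -0.0054,  0.162 ])), (array([135.3,  59.4]), 0.21, array([0.5378, 0.0667, 0.162 ]))]
wrist wedge_grip [(array([257.2, 258.4]), 0.85, array([0.4102, 0.0132, 0.19  ])), (array([131.7,  55. ]), 0.16, array([0.5344, 0.0575, 0.19  ]))]
```

View pics/l_wrist.png

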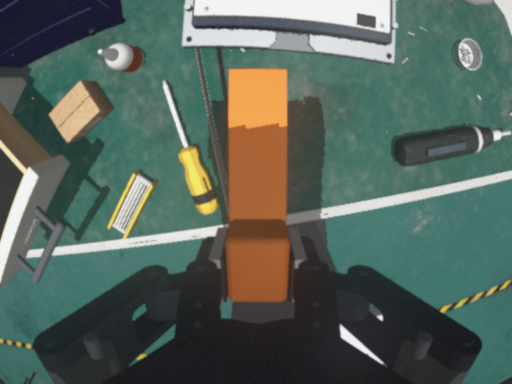

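The wrist view shows the plate's front edge from (183,46) to (395,63), the darker slot near (293,42) and the wedge centred at column 258.

```bash
python3 - <<'E'
import cv2
s=cv2.imread("pics/l_wrist.png")
cv2.imwrite("pics/l2.png",cv2.resize(s[0:75,175:405],(797,260),interpolation=cv2.INTER_CUBIC))
E
```

```text
(no output)
```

View pics/l2.png

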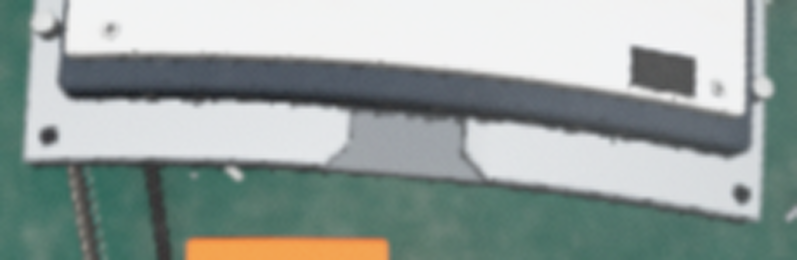

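```bash
python3 - <<'E'
from h import *
m=r.camera_model("wrist"); s=797/230; f=lambda x,y:(x/s+175,y/s)
Z=.015
P=lambda x,y,z=Z: onz("wrist",f(x,y),z,m)
a,b=P(25,161),P(760,218); d=a-b; print("plate front",a.round(4),b.round(4),((a+b)/2).round(4),np.linalg.norm(d).round(4),np.degrees(np.arctan2(d[1],d[0]))-90)
a,b=P(328,166),P(484,180); d=a-b; print("mouth",a.round(4),b.round(4),((a+b)/2).round(4),np.linalg.norm(d).round(4),np.degrees(np.arctan2(d[1],d[0]))-90)
a,b=P(348,112),P(467,122); d=a-b; print("slot@module",a.round(4),b.round(4),((a+b)/2).round(4),np.linalg.norm(d).round(4),np.degrees(np.arctan2(d[1],d[0]))-90)
a,b=P(350,150),P(462,155); d=a-b; print("slot@neck",a.round(4),b.round(4),((a+b)/2).round(4),np.linalg.norm(d).round(4))
a,b=P(62,92),P(748,152); d=a-b; print("module front",a.round(4),b.round(4),((a+b)/2).round(4),np.linalg.norm(d).round(4),np.degrees(np.arctan2(d[1],d[0]))-90)
E
```

```text
plate front [0.572 0.069 0.015] [ 0.5209 -0.1648  0.015 ] [ 0.5464 -0.0479  0.015 ] 0.2394 -12.345029406013396
mouth [ 0.5513 -0.0237  0.015 ] [ 0.5404 -0.0714  0.015 ] [ 0.5459 -0.0476  0.015 ] 0.0489 -12.882642581091773
slot@module [ 0.5679 -0.0329  0.015 ] [ 0.5599 -0.0693  0.015 ] [ 0.5639 -0.0511  0.015 ] 0.0373 -12.336144381269136
slot@neck [ 0.5555 -0.0313  0.015 ] [ 0.5493 -0.0658  0.015 ] [ 0.5524 -0.0486  0.015 ] 0.035
module front [0.592  0.0537 0.015 ] [ 0.5437 -0.1642  0.015 ] [ 0.5678 -0.0553  0.015 ] 0.2231 -12.499966724626432
```

```bash
python3 - <<'E'
from h import *
m=r.camera_model("wrist")
for p in ((165,85),(190,150),(208,208),(398,148),(505,132),(225,215),(200,60)): print(p,onz("wrist",p,.01,m).round(3))
S=np.array([.5636,-.052]);a=np.radians(-12.5);u=np.array([np.cos(a),np.sin(a)]);n=np.array([-u[1],u[0]])
for p in ((165,85),(190,150),(208,208),(398,148)):
    d=onz("wrist",p,.01,m)[:2]-S; print("slot frame",(d@u).round(3),(d@n).round(3))
plan([.438,-.024,.10],-102.5,.04)
E
```

```text
(165, 85) [0.534 0.097 0.01 ]
(190, 150) [0.455 0.084 0.01 ]
(208, 208) [0.383 0.078 0.01 ]
(398, 148) [ 0.419 -0.161  0.01 ]
(505, 132) [ 0.421 -0.353  0.01 ]
(225, 215) [0.371 0.06  0.01 ]
(200, 60) [0.553 0.053 0.01 ]
slot frame -0.061 0.14
slot frame -0.135 0.109
slot frame -0.204 0.088
slot frame -0.118 -0.137
t 11.9 pos [0.4247 0.0121 0.1984] d [ 0.0133 -0.0361 -0.0984] rv [0.0048 0.0162 0.0492] w 0.0273 F [-0.08  0.57 -0.39]
travel [0.058, 0.091, 0.273] turn [0.02, 0.07, 0.2]
travel [0.058, 0.091, 0.273] turn [0.02, 0.07, 0.2]
travel [0.058, 0.09, 0.273] turn [0.02, 0.07, 0.2]
```

Request:
servo_tool(
  deltas=[
    {"travel":[0.06,0.09,0.27],"turn":[0.02,0.07,0.2],"grip":-0.6},
    {"travel":[0.06,0.09,0.27],"turn":[0.02,0.07,0.2],"grip":-0.6},
    {"travel":[0.06,0.09,0.27],"turn":[0.02,0.07,0.2],"grip":-0.6},
    {"travel":[0,0,0],"turn":[0,0,0],"grip":-0.6},
  ],
)

```text
t: 12.3
position: [0.4415, -0.0214, 0.0997]
tool_rot: [0.994, -0.105, 0.004, -0.0]
contact_force: [-0.1, 0.3, 0.9]
width: 0.0273
```

```bash
python3 - <<'E'
from h import *
st(); plan([.438,-.024,.06],-102.5,.02)
c="wrist"
m=r.camera_model(c)
im=r.grab_frame(c); cv2.imwrite(f"pics/m_{c}.png",im[:,:,::-1])
for l in ("slot_front","wedge_tip"):
    p=pin(l,c,1); z=.015 if l in("slot_front","module_edge") else r.get_obs()["position"][2]-.0084
    print(c,l,[(q.round(1),k,onz(c,q,z,m).round(4)) for q,k in p])
E
```

```text
t 12.3 pos [ 0.4415 -0.0214  0.0997] yawy -102.04 z [ 0.007 -0.001 -1.   ] w 0.0273 F [-0.07  0.25  0.9 ] q [-0.2   0.45  2.14  0.    0.55  1.58]
t 12.3 pos [ 0.4415 -0.0214  0.0997] d [-0.0035 -0.0026 -0.0397] rv [-0.0008 -0.007   0.008 ] w 0.0273 F [-0.07  0.25  0.9 ]
travel [-0.013, 0.014, 0.165] turn [-0.01, -0.04, 0.05]
travel [-0.012, 0.014, 0.165] turn [-0.01, -0.04, 0.05]
wrist slot_front [(array([263.4,  33.8]), 0.62, array([ 0.565 , -0.0524,  0.015 ]))]
wrist wedge_tip [(array([258.7,  73.8]), 0.79, array([ 0.5263, -0.0402,  0.0948]))]
```

View pics/m_wrist.png

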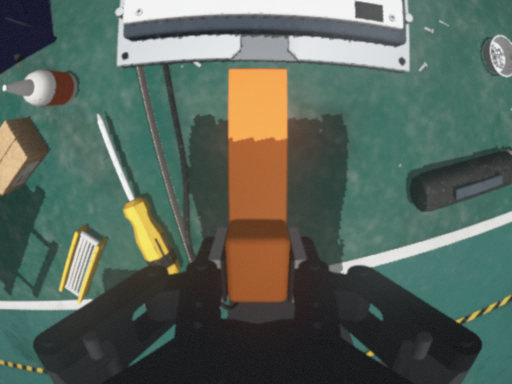

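```bash
python3 - <<'E'
from h import *
plan([.437,-.0242,.030],-102.5,.025)
E
```

```text
t 12.45 pos [ 0.4425 -0.0209  0.1032] d [-0.0055 -0.0033 -0.0732] rv [-0.0009 -0.0122  0.009 ] w 0.0271 F [-0.51  0.62  0.09]
travel [-0.016, 0.012, 0.203] turn [-0.0, -0.05, 0.04]
travel [-0.015, 0.012, 0.203] turn [-0.0, -0.05, 0.04]
travel [-0.014, 0.012, 0.203] turn [-0.0, -0.05, 0.04]
```

Request:
servo_tool(
  deltas=[
    {"travel":[-0.015,0.012,0.2],"turn":[0,-0.05,0.04],"grip":-0.6},
    {"travel":[-0.015,0.012,0.2],"turn":[0,-0.05,0.04],"grip":-0.6},
    {"travel":[-0.015,0.012,0.18],"turn":[0,-0.05,0.04],"grip":-0.6},
    {"travel":[0,0,0],"turn":[0,0,0],"grip":-0.6},
    {"travel":[0,0,0],"turn":[0,0,0],"grip":-0.6},
  ],
)

```text
t: 12.95
position: [0.4412, -0.0216, 0.0404]
tool_rot: [0.994, -0.106, 0.007, 0.0]
contact_force: [0.8, 0.1, -0.7]
width: 0.0275
```

```bash
python3 - <<'E'
from h import *
st(); plan([.437,-.0242,.020],-102.5,.025)
for c in ("wrist","side"):
  m=r.camera_model(c); im=r.grab_frame(c); cv2.imwrite(f"pics/n_{c}.png",im[:,:,::-1])
  for l in ("slot_front","wedge_tip"):
    p=pin(l,c,1); z=.015 if l in("slot_front","module_edge") else r.get_obs()["position"][2]-.0084
    print(c,l,[(q.round(1),k,onz(c,q,z,m).round(4)) for q,k in p])
im=cv2.imread("pics/n_side.png"); cv2.imwrite("pics/n_side2.png",cv2.resize(im[190:290,230:350],(720,600),interpolation=cv2.INTER_CUBIC))
st()
E
```

```text
t 12.95 pos [ 0.4412 -0.0216  0.0404] yawy -102.18 z [ 0.014 -0.002 -1.   ] w 0.0275 F [ 0.85  0.1  -0.74] q [-0.2   0.57  2.18  0.    0.38  1.58]
t 12.95 pos [ 0.4412 -0.0216  0.0404] d [-0.0042 -0.0026 -0.0204] rv [-0.0012 -0.0144  0.0056] w 0.0275 F [ 0.85  0.1  -0.74]
travel [-0.032, 0.029, 0.169] turn [-0.02, -0.18, 0.07]
wrist slot_front [(array([264. ,  13.1]), 0.84, array([ 0.5633, -0.0518,  0.015 ]))]
wrist wedge_tip [(array([256.2,  69.2]), 0.63, array([ 0.5291, -0.04  ,  0.032 ]))]
side slot_front [(array([309.3, 243.4]), 0.63, array([ 0.5709, -0.0611,  0.015 ]))]
side wedge_tip [(array([288.8, 233.9]), 0.78, array([ 0.5335, -0.0205,  0.0314]))]
t 13.25 pos [ 0.441  -0.022   0.0398] yawy -102.23 z [ 0.014 -0.002 -1.   ] w 0.0273 F [ 0.06 -0.11 -0.59] q [-0.2   0.57  2.18  0.    0.38  1.58]
```

View pics/n_wrist.png

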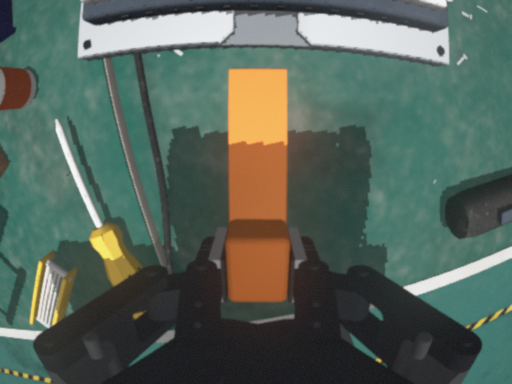

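View pics/n_side2.png

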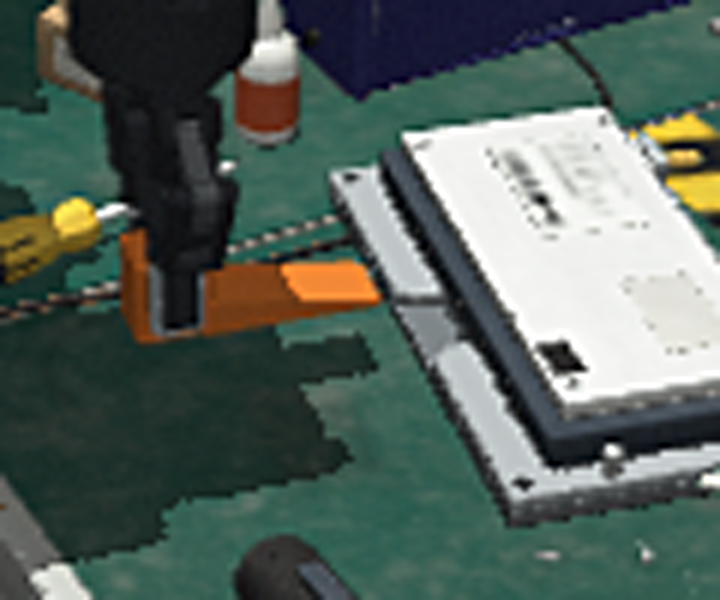

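Both views agree: the tip is about 20 mm short of the slot mouth, whose centre is at column 266 in the wrist view against 258 for the wedge. That makes the wedge about 3 mm too far to +y. I'll correct that, level it and lower to slot height.

```bash
python3 - <<'E'
from h import *
st()
m=r.camera_model("wrist")
P=lambda p: onz("wrist",p,.015,m)
for a,b in (((222,45),(311,47)),((236,11),(298,11)),((79,58),(448,65))):
    A,B=P(a),P(b);d=A-B; print(((A+B)/2).round(4),np.linalg.norm(d).round(4),(np.degrees(np.arctan2(d[1],d[0]))-90).round(2))
plan([.440,-.0245,.021],-102.5,.015)
E
```

```text
t 13.25 pos [ 0.441  -0.022   0.0398] yawy -102.23 z [ 0.014 -0.002 -1.   ] w 0.0273 F [ 0.06 -0.11 -0.59] q [-0.2   0.57  2.18  0.    0.38  1.58]
[ 0.5435 -0.0495  0.015 ] 0.0499 -13.03
[ 0.5641 -0.0543  0.015 ] 0.035 -11.47
[ 0.5447 -0.0495  0.015 ] 0.2351 -12.97
t 13.25 pos [ 0.441  -0.022   0.0398] d [-0.001  -0.0025 -0.0188] rv [-0.0012 -0.0143  0.0048] w 0.0273 F [ 0.06 -0.11 -0.59]
travel [-0.003, 0.011, 0.078] turn [-0.01, -0.09, 0.03]
travel [-0.002, 0.011, 0.078] turn [-0.01, -0.09, 0.03]
```

Request:
servo_tool(
  deltas=[
    {"travel":[-0.003,0.014,0.08],"turn":[-0.01,-0.09,0.05],"grip":-0.6},
    {"travel":[-0.002,0.014,0.08],"turn":[-0.01,-0.09,0.05],"grip":-0.6},
    {"travel":[0,0,0],"turn":[0,0,0],"grip":-0.6},
  ],
)

```text
t: 13.55
position: [0.4401, -0.0256, 0.0196]
tool_rot: [0.994, -0.111, -0.0, 0.0]
contact_force: [-0.7, -0.2, -0.7]
width: 0.0271
```

```bash
python3 - <<'E'
from h import *
st(); plan([.440,-.0252,.0185],-102.7,.025)
E
```

```text
t 13.55 pos [ 0.4401 -0.0256  0.0196] yawy -102.73 z [-0. -0. -1.] w 0.0271 F [-0.69 -0.22 -0.69] q [-0.21  0.61  2.18 -0.    0.34  1.59]
t 13.55 pos [ 0.4401 -0.0256  0.0196] d [-0.0001  0.0004 -0.0011] rv [ 0.0005  0.0001 -0.0006] w 0.0271 F [-0.69 -0.22 -0.69]
travel [-0.001, -0.003, 0.009] turn [0.01, 0.0, -0.01]
```

Request:
servo_tool(
  deltas=[
    {"travel":[0.08,0,0],"turn":[0,0,0],"grip":-0.6},
    {"travel":[0.08,0,0],"turn":[0,0,0],"grip":-0.6},
    {"travel":[0.08,0,0],"turn":[0,0,0],"grip":-0.6},
    {"travel":[0,0,0],"turn":[0,0,0],"grip":-0.6},
  ],
)

```text
t: 13.95
position: [0.4712, -0.0328, 0.0189]
tool_rot: [0.994, -0.111, -0.0, 0.0]
contact_force: [-0.3, 0.6, -1.0]
width: 0.027
```

```bash
python3 - <<'E'
from h import *
st()
for c in ("wrist","side"):
  m=r.camera_model(c); im=r.grab_frame(c); cv2.imwrite(f"pics/o_{c}.png",im[:,:,::-1])
im=cv2.imread("pics/o_side.png"); cv2.imwrite("pics/o_side2.png",cv2.resize(im[200:280,250:350],(750,600),interpolation=cv2.INTER_CUBIC))
S=np.array([.564,-.0541]);a=np.radians(-12.7);u=np.array([np.cos(a),np.sin(a)])
p=r.get_obs()["position"][:2]; t=p+.089*u; print("tip along",(t-S)@u,"lat",(t-S)@np.array([-u[1],u[0]]))
E
```

```text
t 13.95 pos [ 0.4712 -0.0328  0.0189] yawy -102.75 z [-0.001 -0.    -1.   ] w 0.027 F [-0.28  0.55 -1.  ] q [-0.21  0.63  2.11 -0.    0.4   1.59]
tip along -0.007837715152032918 lat 0.00042813931582994815
```

View pics/o_wrist.png

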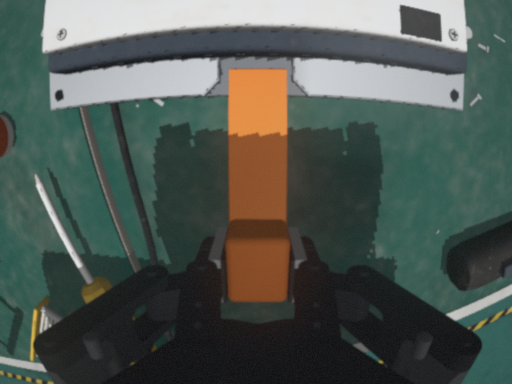

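View pics/o_side2.png

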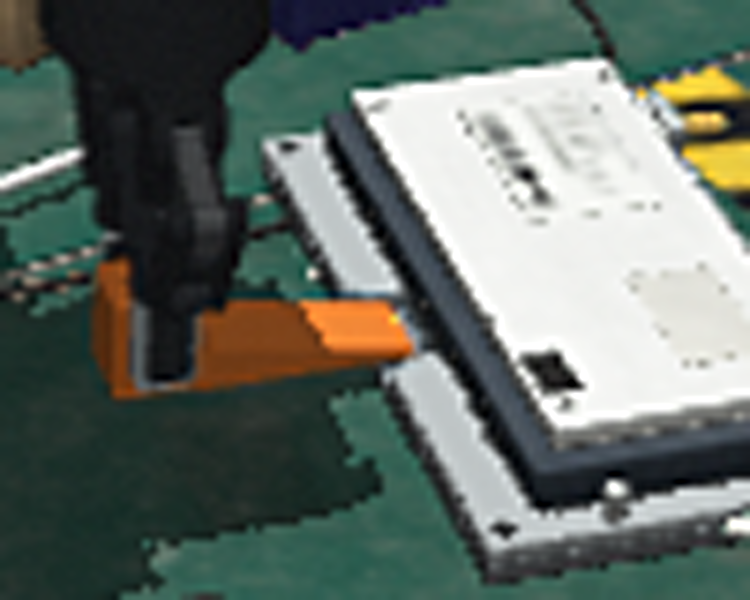

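The wedge is centred in the slot (229–287 inside 220–295) with its tip about 8 mm before the module edge. I'll lower gently until the slot floor is felt.

Request:
servo_tool(
  deltas=[
    {"travel":[0.02,0,0.015],"turn":[0,0,0],"grip":-0.6},
    {"travel":[0,0,0.01],"turn":[0,0,0],"grip":-0.6},
    {"travel":[0,0,0],"turn":[0,0,0],"grip":-0.6},
  ],
)

```text
t: 14.35
position: [0.4718, -0.0328, 0.0159]
tool_rot: [0.994, -0.111, -0.001, 0.0]
contact_force: [-0.5, -0.9, 1.9]
width: 0.0271
```

```bash
python3 - <<'E'
from h import *
st()
E
```

```text
t 14.35 pos [ 0.4718 -0.0328  0.0159] yawy -102.74 z [-0.002 -0.    -1.   ] w 0.0271 F [-0.47 -0.88  1.89] q [-0.21  0.64  2.11 -0.    0.4   1.59]
```

Request:
servo_tool(
  deltas=[
    {"travel":[0.06,0,0],"turn":[0,0,0],"grip":-0.6},
    {"travel":[0.06,0,0],"turn":[0,0,0],"grip":-0.6},
    {"travel":[0.06,0,0],"turn":[0,0,0],"grip":-0.6},
    {"travel":[0,0,0],"turn":[0,0,0],"grip":-0.6},
  ],
)

```text
t: 14.75
position: [0.4945, -0.0379, 0.0161]
tool_rot: [0.994, -0.111, -0.001, 0.0]
contact_force: [0.6, -0.1, -0.3]
width: 0.0275
```

```bash
cat >> h.py <<'E'
def tipst():
    S=np.array([.564,-.0541]);a=np.radians(-12.7);u=np.array([np.cos(a),np.sin(a)])
    p=r.get_obs()["position"][:2]; t=p+.089*u; print("tip along mm",(1e3*((t-S)@u)).round(2),"lat",(1e3*((t-S)@np.array([-u[1],u[0]]))).round(2))
E
python3 - <<'E'
from h import *
st();tipst()
E
```

```text
t 14.75 pos [ 0.4945 -0.0379  0.0161] yawy -102.74 z [-0.002 -0.    -1.   ] w 0.0275 F [ 0.62 -0.14 -0.3 ] q [-0.21  0.66  2.05 -0.    0.44  1.58]
tip along mm 17.68 lat 0.5
```

Request:
servo_tool(
  deltas=[
    {"travel":[0.035,0,0],"turn":[0,0,0],"grip":-0.6},
    {"travel":[0.035,0,0],"turn":[0,0,0],"grip":-0.6},
    {"travel":[0,0,0],"turn":[0,0,0],"grip":-0.6},
  ],
)

```text
t: 15.05
position: [0.5004, -0.0392, 0.0162]
tool_rot: [0.994, -0.111, -0.004, -0.0]
contact_force: [1.5, -1.3, 2.8]
width: 0.0273
```

```bash
python3 - <<'E'
from h import *
st();tipst()
for c in ("side",):
  im=r.grab_frame(c); cv2.imwrite(f"pics/p_{c}.png",im[:,:,::-1])
  p=pin("module_edge",c); print(p); print(pin("slot_front",c),pin("wedge_tip",c),pin("wedge_grip",c))
im=cv2.imread("pics/p_side.png"); cv2.imwrite("pics/p_side2.png",cv2.resize(im[200:280,250:350],(750,600),interpolation=cv2.INTER_CUBIC))
E
```

```text
t 15.05 pos [ 0.5004 -0.0392  0.0162] yawy -102.73 z [-0.008  0.001 -1.   ] w 0.0273 F [ 1.48 -1.32  2.76] q [-0.21  0.66  2.03 -0.    0.46  1.58]
tip along mm 23.68 lat 0.57
[(array([306.3808, 243.6864]), 0.82)]
[(array([306.9952, 241.8048]), 0.6)] [(array([312.2176, 242.8032]), 0.61)] [(array([282.3168, 242.688 ]), 0.81)]
```

View pics/p_side2.png

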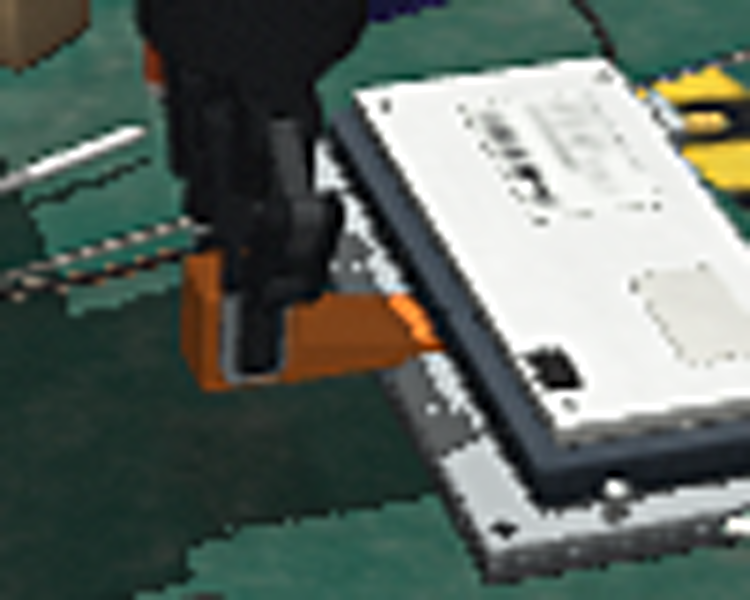

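Request:
servo_tool(
  deltas=[
    {"travel":[0.045,0,0],"turn":[0,0,0],"grip":-0.6},
    {"travel":[0.045,0,0],"turn":[0,0,0],"grip":-0.6},
    {"travel":[0,0,0],"turn":[0,0,0],"grip":-0.6},
  ],
)

```text
t: 15.6
position: [0.5076, -0.0407, 0.0159]
tool_rot: [0.994, -0.111, -0.008, -0.001]
contact_force: [5.1, -0.6, 1.4]
width: 0.0273
```

```bash
python3 - <<'E'
from h import *
st();tipst()
for c in ("side",):
  im=r.grab_frame(c); cv2.imwrite(f"pics/q_{c}.png",im[:,:,::-1])
im=cv2.imread("pics/q_side.png"); cv2.imwrite("pics/q_side2.png",cv2.resize(im[200:280,250:350],(750,600),interpolation=cv2.INTER_CUBIC))
E
```

```text
t 15.6 pos [ 0.5076 -0.0407  0.0159] yawy -102.71 z [-0.016  0.003 -1.   ] w 0.0273 F [ 5.12 -0.57  1.36] q [-0.21  0.67  2.01 -0.    0.48  1.58]
tip along mm 31.07 lat 0.64
```

View pics/q_side2.png

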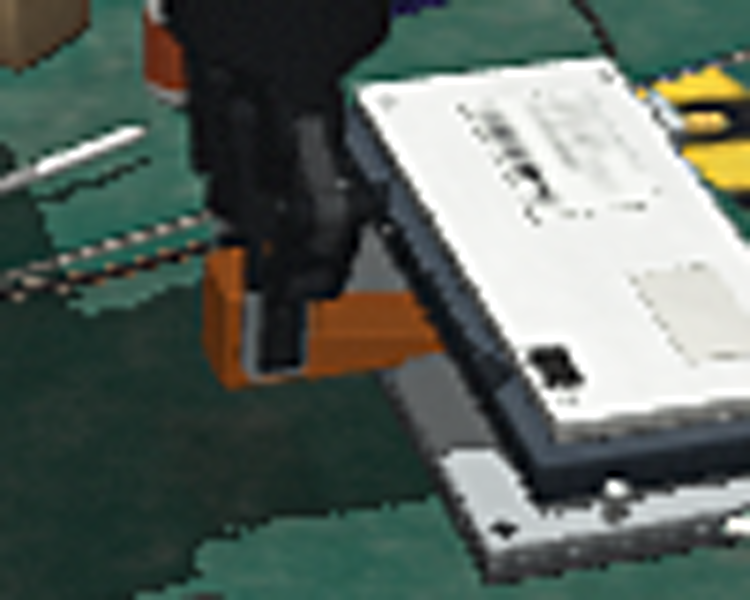

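Request:
servo_tool(
  deltas=[
    {"travel":[0.03,0,0],"turn":[0,0.1,0],"grip":-0.6},
    {"travel":[0.03,0,0],"turn":[0,0.05,0],"grip":-0.6},
    {"travel":[0,0,0],"turn":[0,0,0],"grip":-0.6},
  ],
)

```text
t: 15.95
position: [0.51, -0.0412, 0.0158]
tool_rot: [0.994, -0.111, -0.007, -0.0]
contact_force: [4.0, -0.8, 1.5]
width: 0.027
```

```bash
cat > gap.py <<'E'
from h import *
import sys
def gap(name):
    ref=cv2.imread("pics/a_side.png"); im=r.grab_frame("side")[:,:,::-1].copy(); cv2.imwrite(f"pics/{name}_side.png",im)
    cv2.imwrite(f"pics/{name}_side2.png",cv2.resize(im[200:280,250:350],(750,600),interpolation=cv2.INTER_CUBIC))
    g0,g1=[cv2.cvtColor(x,cv2.COLOR_BGR2GRAY) for x in (ref,im)]
    S=np.array([.564,-.0541,.015]);a=np.radians(-12.7);u=np.array([np.cos(a),np.sin(a),0]);n=np.array([-u[1],u[0],0])
    pts=[];tags=[]
    c=cv2.goodFeaturesToTrack(g0[200:280,295:370],60,.03,3)[:,0]+[295,200]
    p0=c.astype(np.float32).reshape(-1,1,2)
    p1,s,e=cv2.calcOpticalFlowPyrLK(g0,g1,p0,None,winSize=(9,9),maxLevel=2)
    pb,s2,_=cv2.calcOpticalFlowPyrLK(g1,g0,p1,None,winSize=(9,9),maxLevel=2)
    for i in range(len(p0)):
        if not s[i] or np.abs(pb[i]-p0[i]).max()>.15: continue
        X=onz("side",p0[i,0],.044); d=X-S; sx=d@u; sy=d@n
        if not(0<sx<.113 and abs(sy)<.107): continue
        f=(p1-p0)[i,0]; 
        up=proj("side",X+[0,0,.001])-proj("side",X)
        h=f@up/(up@up); 
        print("x%.0f y%.0f flow %.2f %.2f  lift %.1f  -> edge %.1f"%(sx*1e3,sy*1e3,*f,h,h*113/(113-sx*1e3) if sx<.09 else np.nan))
E
python3 - <<'E'
from gap import *
st();tipst();gap("s")
E
```

```text
t 15.95 pos [ 0.51   -0.0412  0.0158] yawy -102.7 z [-0.014  0.002 -1.   ] w 0.027 F [ 3.96 -0.85  1.52] q [-0.21  0.67  2.   -0.    0.48  1.58]
tip along mm 33.51 lat 0.71
x22 y-81 flow 0.44 -0.96  lift 3.0  -> edge 3.7
x10 y-65 flow 0.57 -0.88  lift 2.8  -> edge 3.0
x111 y44 flow 0.22 -0.06  lift 0.3  -> edge nan
x23 y-65 flow 0.47 -0.92  lift 2.9  -> edge 3.6
x10 y-86 flow 0.39 -0.94  lift 2.9  -> edge 3.2
x51 y35 flow 0.44 -0.53  lift 1.8  -> edge 3.2
x51 y21 flow 0.47 -0.45  lift 1.5  -> edge 2.8
x110 y-58 flow 0.12 -0.05  lift 0.2  -> edge nan
x108 y-87 flow 0.04 -0.27  lift 0.8  -> edge nan
x103 y-98 flow 0.11 -0.24  lift 0.8  -> edge nan
x111 y5 flow 0.21 -0.02  lift 0.1  -> edge nan
x104 y97 flow 0.32 -0.16  lift 0.6  -> edge nan
x10 y-98 flow 0.46 -0.92  lift 2.8  -> edge 3.1
x109 y80 flow 0.32 -0.17  lift 0.6  -> edge nan
x48 y71 flow 0.44 -0.58  lift 1.9  -> edge 3.4
x9 y-40 flow 0.45 -0.89  lift 2.8  -> edge 3.0
x107 y16 flow 0.20 -0.05  lift 0.2  -> edge nan
x90 y70 flow 0.26 -0.33  lift 1.1  -> edge nan
```

View pics/s_side2.png

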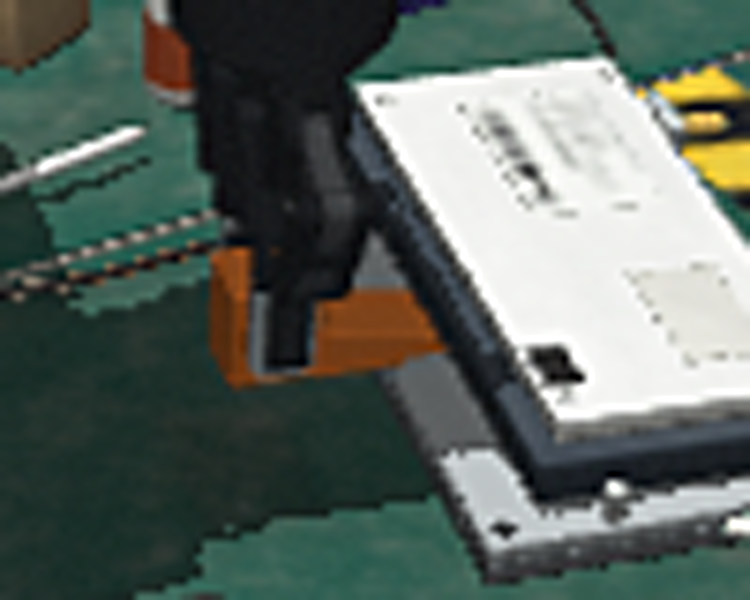

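Optical flow on the module's top gives a lift of about 3.0–3.4 mm at the front and about 0.1–0.8 mm at the rear. The geometry says (33.5-20)/5 = 2.7 mm. I'll push in a few more mm.

Request:
servo_tool(
  deltas=[
    {"travel":[0.035,0,0],"turn":[0,0.05,0],"grip":-0.6},
    {"travel":[0.03,0,0],"turn":[0,0.05,0],"grip":-0.6},
    {"travel":[0,0,0],"turn":[0,0,0],"grip":-0.6},
  ],
)

```text
t: 16.3
position: [0.5129, -0.0418, 0.0159]
tool_rot: [0.994, -0.11, -0.008, -0.0]
contact_force: [4.3, -1.9, 1.7]
width: 0.0274
```

```bash
python3 - <<'E'
from gap import *
st();tipst();gap("t")
E
```

```text
t 16.3 pos [ 0.5129 -0.0418  0.0159] yawy -102.69 z [-0.016  0.003 -1.   ] w 0.0274 F [ 4.33 -1.94  1.74] q [-0.21  0.67  2.   -0.    0.49  1.58]
tip along mm 36.47 lat 0.79
x22 y-81 flow 0.48 -1.10  lift 3.4  -> edge 4.2
x10 y-65 flow 0.78 -1.19  lift 3.8  -> edge 4.1
x111 y44 flow 0.24 -0.07  lift 0.3  -> edge nan
x23 y-65 flow 0.48 -1.13  lift 3.5  -> edge 4.4
x10 y-86 flow 0.49 -1.09  lift 3.4  -> edge 3.7
x51 y35 flow 0.52 -0.59  lift 2.0  -> edge 3.6
x51 y21 flow 0.58 -0.51  lift 1.7  -> edge 3.2
x110 y-58 flow 0.12 -0.05  lift 0.2  -> edge nan
x108 y-87 flow 0.02 -0.30  lift 0.9  -> edge nan
x103 y-98 flow 0.09 -0.27  lift 0.8  -> edge nan
x111 y5 flow 0.21 -0.02  lift 0.1  -> edge nan
x104 y97 flow 0.35 -0.22  lift 0.8  -> edge nan
x10 y-98 flow 0.51 -1.09  lift 3.3  -> edge 3.7
x109 y80 flow 0.34 -0.21  lift 0.8  -> edge nan
x48 y71 flow 0.49 -0.67  lift 2.2  -> edge 3.9
x107 y16 flow 0.19 -0.09  lift 0.3  -> edge nan
x90 y70 flow 0.31 -0.31  lift 1.1  -> edge nan
```

Request:
servo_tool(
  deltas=[
    {"travel":[0.025,0,0],"turn":[0,0.05,0],"grip":-0.6},
    {"travel":[0,0,0],"turn":[0,0,0],"grip":-0.6},
    {"travel":[0,0,0],"turn":[0,0,0],"grip":-0.6},
    {"travel":[0,0,0],"turn":[0,0,0],"grip":-0.6},
    {"travel":[0,0,0],"turn":[0,0,0],"grip":-0.6},
    {"travel":[0,0,0],"turn":[0,0,0],"grip":-0.6},
    {"travel":[0,0,0],"turn":[0,0,0],"grip":-0.6},
    {"travel":[0,0,0],"turn":[0,0,0],"grip":-0.6},
  ],
)

```text
t: 17.15
position: [0.5141, -0.042, 0.0158]
tool_rot: [0.994, -0.11, -0.008, -0.0]
contact_force: [-2.0, 0.1, 4.6]
width: 0.0267
```

```bash
python3 - <<'E'
from gap import *
st();tipst();gap("u")
for c in ("wrist","top"):
  im=r.grab_frame(c); cv2.imwrite(f"pics/u_{c}.png",im[:,:,::-1])
st();tipst()
E
```

```text
t 17.15 pos [ 0.5141 -0.042   0.0158] yawy -102.68 z [-0.016  0.003 -1.   ] w 0.0267 F [-1.97  0.11  4.57] q [-0.21  0.67  1.99 -0.    0.49  1.58]
tip along mm 37.67 lat 0.81
x22 y-81 flow 0.51 -1.18  lift 3.7  -> edge 4.5
x10 y-65 flow 0.88 -1.29  lift 4.1  -> edge 4.5
x111 y44 flow 0.24 -0.07  lift 0.3  -> edge nan
x23 y-65 flow 0.48 -1.22  lift 3.8  -> edge 4.7
x10 y-86 flow 0.52 -1.16  lift 3.6  -> edge 3.9
x51 y35 flow 0.54 -0.61  lift 2.1  -> edge 3.7
x51 y21 flow 0.59 -0.52  lift 1.8  -> edge 3.2
x110 y-58 flow 0.13 -0.06  lift 0.2  -> edge nan
x108 y-87 flow -0.02 -0.33  lift 1.0  -> edge nan
x103 y-98 flow 0.05 -0.30  lift 0.9  -> edge nan
x111 y5 flow 0.21 -0.02  lift 0.1  -> edge nan
x104 y97 flow 0.35 -0.20  lift 0.8  -> edge nan
x10 y-98 flow 0.51 -1.16  lift 3.6  -> edge 3.9
x109 y80 flow 0.35 -0.20  lift 0.7  -> edge nan
x48 y71 flow 0.52 -0.69  lift 2.3  -> edge 4.0
x107 y16 flow 0.19 -0.09  lift 0.3  -> edge nan
x90 y70 flow 0.37 -0.23  lift 0.8  -> edge nan
t 17.3 pos [ 0.5141 -0.042   0.0159] yawy -102.68 z [-0.016  0.003 -1.   ] w 0.0272 F [-1.26  0.92  5.85] q [-0.21  0.67  1.99 -0.    0.49  1.58]
tip along mm 37.67 lat 0.82
```

View pics/u_wrist.png

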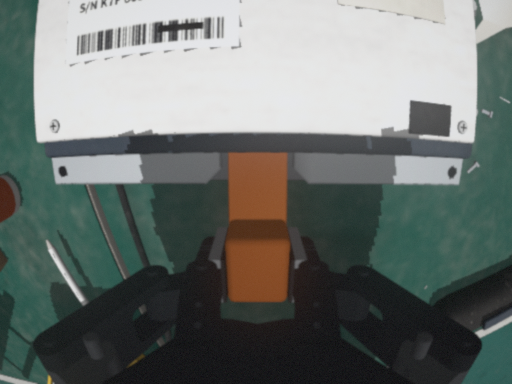

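View pics/u_side.png

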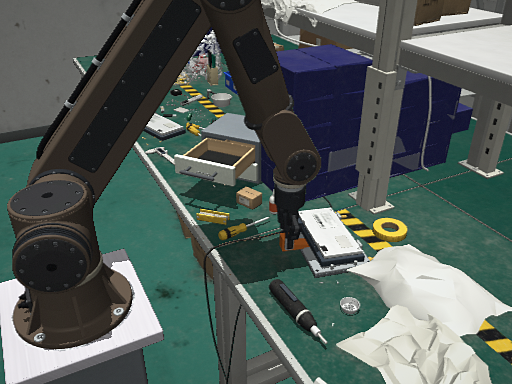

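The wrist view shows the wedge in the slot under the module edge (row 153), the fingers clear of it (rows 230 and below), and the module square. The pose is steady, so I'll hand in.

```bash
python3 - <<'E'
from h import *
st();tipst(); print(r.job_done())
E
```

```text
t 17.3 pos [ 0.5141 -0.042   0.0159] yawy -102.68 z [-0.016  0.003 -1.   ] w 0.0272 F [-1.26  0.92  5.85] q [-0.21  0.67  1.99 -0.    0.49  1.58]
tip along mm 37.67 lat 0.82
the job is handed in; nothing more can be done
None
```

I finished the job and handed it in at 17.3 s, with the wedge still gripped and the module resting on it. No verdict was reported.

**What I did:**
- I pulled the top drawer to its stop; the hand travelled 149.7 mm.
- I gripped the wedge by its heel and lifted it clear of the drawer.
- I carried it in front of the cabinet, set it on the slot floor and slid it in along the slot.

**Last checks:**
- **Wedge position:** the arm pose puts the tip about 37.7 mm past the module's front edge, 0.8 mm off the slot's centre line. The grip opening was 27 mm.
- **Lift:** image flow in the side camera gives about 3.2 to 4.7 mm at the front edge. The wedge geometry gives about 3.5 mm. Both are inside 2 to 6.5 mm, but they differ by up to about 1 mm.
- **Module:** it looked square in the wrist view. Its rear edge showed 0.1 to 1.0 mm of apparent lift, close to what the image method can resolve. The fingers were clear of it.
- **Other things:** nothing on the bench looked moved in the pictures, but I did not measure their positions again.

**Did not fully agree:**
- The tool ended tilted about 0.016 rad (tip down), and small corrections did not remove it.
- While I pushed the wedge in, the horizontal force read about +4 to +5 N, the opposite of what I expected. It settled to about -1 N, with about 6 N vertical, before I handed in.

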